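Hold a sample slide flush on the tilted stage

TASK

Pick the framed sample slide off its stand by its two long side edges, without touching the window on its upper face, and lift it clear. Carry it to the tilting stage, lean it to the slope of the small sprung table, centre it there lengthways up the slope with the window facing up, and press it gently flush so that the table sinks a few millimetres but not to the end of its travel. Finish while still gripping the slide and pressing it there; leave the stage's tilt and everything else on the worktop as they are.

Things in the scene. Friction and masses are not known exactly. Their poses are not given: they have to be found in the camera images.
- slide_center (a point): Sample slide: a dark metal plate 76 mm long (its x) by 52 mm wide (its y) by 6 mm thick (its z, pointing out of the face with the window), 0.07 to 0.13 kg. This point is its centre, half-way through the thickness. It starts lying on the stand, window up, its underside 46 mm above the worktop, the long edges overhanging the stand's block by about 12 mm on each side, so it can be gripped across its 52 mm width, with the fingertips reaching up to 30 mm below it.
- slide_window: The slide's glass sample window, 58 x 34 mm, centred on the slide's upper face and standing 0.8 mm proud of it; the fingers must not touch it. Fixed to the slide.
- stand: Slide stand, fixed to the worktop: foot plate 66 x 60 x 8 mm with an upright block 56 mm (x) by 28 mm (y) whose top is 46 mm above the worktop. Origin at the centre of the underside; the slide lies roughly along its x.
- stage_face (a point): Centre of the upper face of the sprung table, a plain metal plate 66 mm long (x, uphill) by 30 mm wide (y, level), 8 mm thick; z is the outward normal. It faces up and towards the robot, 14 to 34 degrees from level, different each time, 90 to 100 mm above the worktop. More than 20 mm to either side of its centre line (along y) all is clear for 40 mm below the face (along z, table at rest).
- stage_table (a joint): How far the sprung table is pushed in along its normal, m: 0 at rest, 0.010 at the end of its travel. It starts to give at about 2.5 N and needs a further 0.8 N for each millimetre.
- stage_tilt (a joint): Tilt of the stage about its level y axis, rad: 0 = table level, positive = the face turns towards the stage's -x side. The hinge is clamped tight (slips only above about 6 N m); it must not be turned.
- tilt_mark (a point): A point on the tilting part of the stage, 22 mm below the table face at rest, 40 mm from the hinge axis; it does not move while the table is pressed in.
- petri_dish: Bystander: loose closed clear petri dish, 60 mm across, 15 mm high, origin at the centre of the underside.
- brass_weight: Bystander: loose brass weight with a knob, 29 mm across, 42 mm high, origin at the centre of the underside.
- tape_roll: Bystander: loose roll of tape lying flat, 60 mm across, 19 mm high, origin at the centre of the underside.
Things that resemble listed ones, but are neither listed nor needed, are in the scene too. What is shaped like the part that bears stage_face but brown is not meant.

How it is judged:
By the outcome, as a careful person would: the job done as asked, in the order asked, and still so for the second after the job is handed in, while the arm keeps its last pose, push and grip.
It also fails if it takes over 40 s, if anything falls off the work surface, if the arm or the gripper's body presses on something with over 40 N, if the wrist force passes 120 N, or if a joint passes its speed limit or range.

ROBOT

A 6-joint arm with a two-finger parallel gripper is mounted at the origin on a cart in front of the work surface, level with it; the furniture and walls round the work are solid. World frame = base frame: x ahead of the robot, y to its left, z up, the work surface at z = 0. Lengths are in m, angles in rad, forces in N, time in s.
With the tool pointing down it reaches from about 0.325 to 0.75 m from the base axis. Payload 7.6 kg.
Tool frame: the origin (TCP) lies on the centre line of the jaws, within the pads' length; the fingertips stand 19 mm ahead of it and the grasp point (between the pads) is the TCP; z points along the fingers, y is the direction in which the jaws open and shut (so a half turn about z gives the same grasp; the last joint's range is limited). The gripper opens to 85 mm and grips with 20 to 120 N. Pads are 22 mm wide; open, the fingers measure 114 mm over their backs; the gripper's body (76 mm by 85 mm) begins 54 mm behind the grasp point. The pads swing forward as they close: fully open they stand 13 mm farther back than shut.
Start: joints at [1.236, 0.052, 1.401, -0, 1.689, -0.07], TCP at [0.137, 0.507, 0.25] pointing down, gripper open.
Joint ranges: [-2.9, 2.9], [-0.91, 2.17], [0.12, 2.37], [-1.06, 4.2], [0.26, 2.73], [-2.93, 2.93]. Speed limits (rad/s): [2.57, 2.57, 3.01, 3.14, 3.14, 3.14].

INTERFACE

Orientations are given as a unit quaternion [x, y, z, w].
In Python, from bench import r, eyes gives the robot as it stands.
- The arm moves only by the tool servo_tool, never from a script. Its argument "motion" is a list of rows, each an object of numbers: "dx", "dy", "dz": the shift along the world's x, y, z in mm; "rx", "ry", "rz": the turn, a rotation vector about the world's x, y, z in rad; "hand": the opening, from 0 (shut) to 1 (fully open). A call has 1 to 20 rows; each row is the pose to reach, as a shift and turn from the pose measured when the call began; what a row does not reach only later rows make up. A row lasts 1/10 s, in which the tool goes at most 50 mm and 8.59 degrees, less where a joint would pass 70% of its speed; a pose out of reach is approached as far as the arm can. A call with a gripper value outside its range is refused whole. The fingers move at their own pace and stop on an object; "squeeze" is the grip in N (left out, the last holds). Time passes only in rows, so rows that repeat a pose let the fingers close. It gives the time, the measured TCP pose, the force and the opening at its end, in the units of the state.
- r.get_obs(): the state, without advancing time (a new reading comes with each control period).
- eyes.read_camera(name): name is "side" or "top" or "wrist"; returns a dict with "img" (384x512x3 uint8, red, green, blue), "K" (3x3 intrinsics, pixels), "pose" (4x4, takes a point from camera to world coordinates). Camera axes: x right, y up, looking along -z (the intrinsics and any distortion apply to the point x, -y, -z); pixel columns grow to the right and rows downward; lengths in m; the calibration is good to about 2 mm. The wrist camera is an equidistant fisheye: a pixel r from the principal point sees the ray r / f radians off the axis. A picture is of the moment at which its call begins. There is no depth.
- r.hand_in(): hands the job in, once; it reports no verdict.
The state is a dict: "time_s": time; "joint_positions": joint angles; "qvel": joint speeds; "joint_efforts": joint torques, N m; "tool_pos": TCP position; "orientation": TCP orientation; "force": force on the tool from outside, world axes, zero at the start; "moment": the same for the moment, N m; "gripper_width": finger opening in m.
Only numpy, scipy, OpenCV 4.12 (cv2) and the standard library are available. Lean on these libraries where they do the work, as an engineer would, in place of code of your own. Each camera call takes 0.05 s, during which the arm holds its last target.

## Working session

There is one attempt and no reset: what is moved stays moved. The work goes in short steps, Python scripts to look and compute and a tool call to move; the robot and the scene stay as the last step left them, time stands still between calls to the robot, and variables do not carry over. Pictures are saved under pics/ and viewed, and the job is handed in when it is done.

Besides the shell and the picture viewer there is one more tool, called after ">>>" as name(argument=value, ...), one argument or row to a line, values as JSON. servo_tool: Moves the arm, as the interface text tells. Its arguments: {"type":"object","properties":{"motion":{"type":"array","items":{"type":"object","properties":{"dx":{"type":"number"},"dy":{"type":"number"},"dz":{"type":"number"},"rx":{"type":"number"},"ry":{"type":"number"},"rz":{"type":"number"},"hand":{"type":"number"}}}},"squeeze":{"type":"number"}},"required":["motion"]}

```bash
ls; mkdir -p pics; python3 - <<'E'
from bench import r, eyes
import cv2, numpy as np
o=r.get_obs(); print(o)
for n in ["side","top","wrist"]:
    d=eyes.read_camera(n); cv2.imwrite(f"pics/{n}0.png",d["img"][:,:,::-1]); print(n,d["K"].tolist(),np.round(d["pose"],4).tolist(),[k for k in d])
E
```

```text
pics
{'time_s': 0.0, 'joint_positions': array([ 1.23570673e+00,  5.28233275e-02,  1.40174228e+00, -9.14619246e-06,
        1.68855730e+00, -7.02853511e-02]), 'qvel': array([ 0.00169815,  0.00062902, -0.00170468, -0.00035311,  0.00089774,
       -0.00173459]), 'joint_efforts': array([ 7.69830440e-04, -3.81663823e+01, -3.60192990e+01,  1.64757850e-06,
        6.02806351e-03, -4.02355099e-06]), 'tool_pos': array([0.13728836, 0.50645647, 0.24947056]), 'orientation': array([ 1.32016110e-01,  9.91247276e-01, -7.50379441e-04, -1.49573332e-04]), 'force': array([0.2140657 , 0.05173951, 0.52425918]), 'moment': array([ 0.02819298, -0.01458856,  0.01715699]), 'gripper_width': 0.08563277504038884}
side [[431.79218512705603, 0.0, 254.29239552685334], [0.0, 431.79218512705603, 188.9796518563338], [0.0, 0.0, 1.0]] [[0.8885, -0.3119, 0.3365, 0.8196], [0.4585, 0.6335, -0.6233, -0.689], [-0.0187, 0.7081, 0.7059, 0.7146], [0.0, 0.0, 0.0, 1.0]] ['img', 'K', 'pose']
top [[429.50921564565533, 0.0, 261.7783976321399], [0.0, 429.50921564565533, 192.15616884811058], [0.0, 0.0, 1.0]] [[0.0234, 0.9816, -0.1895, 0.3077], [-0.9997, 0.0243, 0.0024, -0.1371], [0.007, 0.1894, 0.9819, 1.0323], [0.0, 0.0, 0.0, 1.0]] ['img', 'K', 'pose']
wrist [[297.3186396354542, 0.0, 252.344885682493], [0.0, 297.3186396354542, 186.20358978943108], [0.0, 0.0, 1.0]] [[0.2612, -0.9269, -0.2694, 0.0698], [0.9653, 0.2506, 0.074, 0.5242], [-0.0011, -0.2794, 0.9602, 0.3729], [0.0, 0.0, 0.0, 1.0]] ['img', 'K', 'pose']
```

View pics/side0.png

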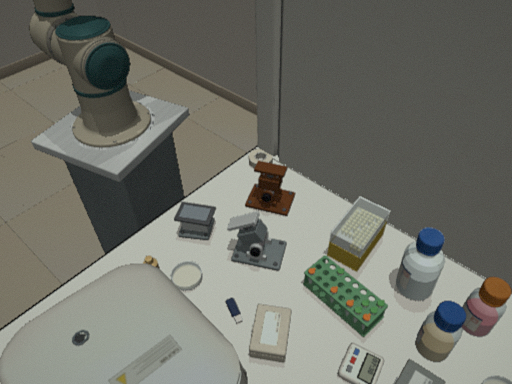

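View pics/top0.png

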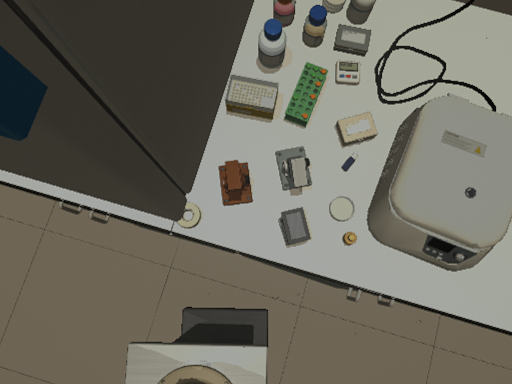

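View pics/wrist0.png

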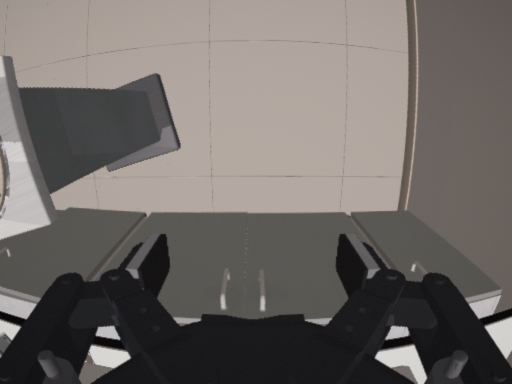

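```bash
python3 - <<'E'
import cv2, numpy as np
a=cv2.imread("pics/side0.png")[185:275,150:310]; b=cv2.imread("pics/top0.png")[130:260,220:380]
a=cv2.resize(a,(800,450),interpolation=cv2.INTER_CUBIC)
b=cv2.resize(b,None,fx=4.5,fy=4.5,interpolation=cv2.INTER_CUBIC)
cv2.imwrite("pics/sc.png",a);cv2.imwrite("pics/tc.png",b)
E
```

```text
(no output)
```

View pics/sc.png

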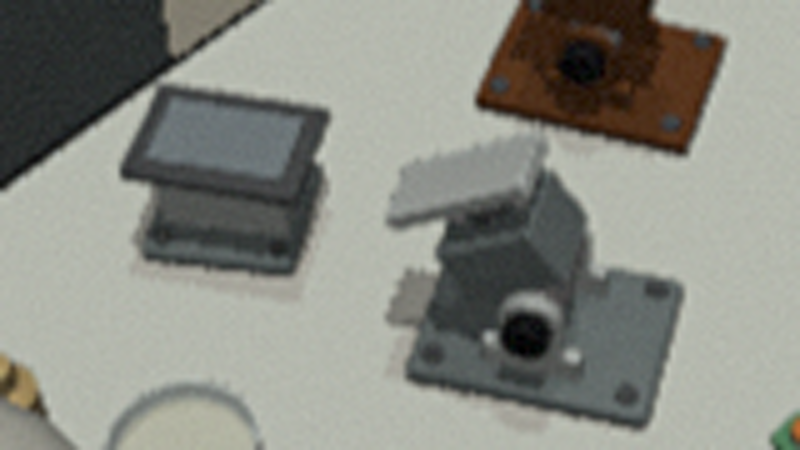

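View pics/tc.png

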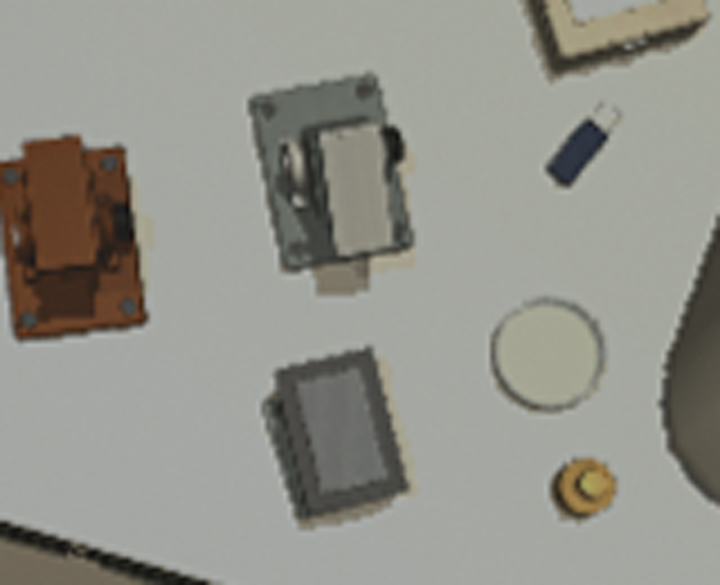

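```bash
cat > h.py <<'E'
import numpy as np, cv2
from scipy.spatial.transform import Rotation as R
def ray(d,uv):
    K,P=d["K"],d["pose"]; x=(uv[0]-K[0,2])/K[0,0]; y=(uv[1]-K[1,2])/K[1,1]
    v=P[:3,:3]@np.array([x,-y,-1.]); return P[:3,3],v/np.linalg.norm(v)
def fray(d,uv):
    K,P=d["K"],d["pose"]; x=(uv[0]-K[0,2]); y=(uv[1]-K[1,2]); q=np.hypot(x,y); t=q/K[0,0]
    v=P[:3,:3]@np.array([np.sin(t)*x/q,-np.sin(t)*y/q,-np.cos(t)]); return P[:3,3],v
def onz(r,z): c,v=r; return c+v*(z-c[2])/v[2]
def tri(rs):
    A=sum(np.eye(3)-np.outer(v,v) for c,v in rs); b=sum((np.eye(3)-np.outer(v,v))@c for c,v in rs)
    p=np.linalg.solve(A,b); return p,[np.linalg.norm((np.eye(3)-np.outer(v,v))@(p-c)) for c,v in rs]
E
cat > m1.py <<'E'
from bench import r, eyes
from h import *
t=eyes.read_camera("top"); s=eyes.read_camera("side")
T=lambda u:(u[0]/4.5+220-.39,u[1]/4.5+130-.39)
S=lambda u:(u[0]/5+150-.4,u[1]/5+185-.4)
sl_t=[(275,367),(371,347),(410,490),(304,520)]
sl_s=[(162,87),(330,108),(296,203),(122,172)]  # far-left..; order by geometry below
print("slide top on z=.052"); 
P=[onz(ray(t,T(u)),.052) for u in sl_t]; print(np.round(P,4)); print(np.mean(P,0),[np.linalg.norm(P[i]-P[i-1]) for i in range(4)])
Q=[onz(ray(s,S(u)),.052) for u in sl_s]; print(np.round(Q,4)); print(np.mean(Q,0),[np.linalg.norm(Q[i]-Q[i-1]) for i in range(4)])
print("table")
tb_t=[(318,131),(383,125),(394,246),(333,256)] # uphill-left, uphill-right, downhill-right, downhill-left
tb_s=[(490,152),(546,136),(520,186),(388,218)]
for u in tb_t: print(np.round(onz(ray(t,T(u)),.095),4))
E
python3 m1.py
```

```text
slide top on z=.052
[[ 0.4534 -0.1842  0.052 ]
 [ 0.4649 -0.2334  0.052 ]
 [ 0.3921 -0.2536  0.052 ]
 [ 0.3757 -0.2001  0.052 ]]
[ 0.42153528 -0.21781558  0.052     ] [np.float64(0.07921699782270497), np.float64(0.05049115794867316), np.float64(0.07554598575225188), np.float64(0.05596137860063554)]
[[ 0.3841 -0.2064  0.052 ]
 [ 0.4544 -0.1852  0.052 ]
 [ 0.4689 -0.236   0.052 ]
 [ 0.3964 -0.2535  0.052 ]]
[ 0.42593155 -0.22029134  0.052     ] [np.float64(0.048722993563137224), np.float64(0.07338415386046915), np.float64(0.052874777361197826), np.float64(0.0746108118992605)]
table
[ 0.567 -0.202  0.095]
[ 0.571  -0.2346  0.095 ]
[ 0.509  -0.2403  0.095 ]
[ 0.5032 -0.2101  0.095 ]
```

```bash
python3 - <<'E'
from bench import r, eyes
from h import *
t=eyes.read_camera("top"); s=eyes.read_camera("side"); w=eyes.read_camera("wrist")
for u in [(0,172),(187,235),(182,220),(200,180),(255,0),(300,262),(512,333)]: print("top",u,np.round(onz(ray(t,u),0),3))
for u in [(258,150),(280,158),(400,225),(510,290)]: print("side",u,np.round(onz(ray(s,u),0),3))
for u in [(100,335),(250,340),(400,330)]: print("wr",u,np.round(onz(fray(w,u),0),3))
a=s["img"][170:260,210:310,::-1]; cv2.imwrite("pics/sc2.png",cv2.resize(a,(800,720)[:2] if 0 else (660,594),interpolation=cv2.INTER_CUBIC))
b=t["img"][0:260,100:300,::-1]; cv2.imwrite("pics/tc2.png",cv2.resize(b,(460,598),interpolation=cv2.INTER_CUBIC))
E
```

```text
top (0, 172) [0.541 0.505 0.   ]
top (187, 235) [0.398 0.037 0.   ]
top (182, 220) [0.434 0.051 0.   ]
top (200, 180) [0.534 0.013 0.   ]
top (255, 0) [ 1.031 -0.109  0.   ]
top (300, 262) [ 0.34  -0.234  0.   ]
top (512, 333) [ 0.19  -0.726  0.   ]
side (258, 150) [0.422 0.073 0.   ]
side (280, 158) [0.486 0.069 0.   ]
side (400, 225) [ 0.81  -0.017  0.   ]
side (510, 290) [ 1.032 -0.085  0.   ]
wr (100, 335) [0.387 0.134 0.   ]
wr (250, 340) [0.44 0.42 0.  ]
wr (400, 330) [0.52  0.691 0.   ]
```

View pics/sc2.png

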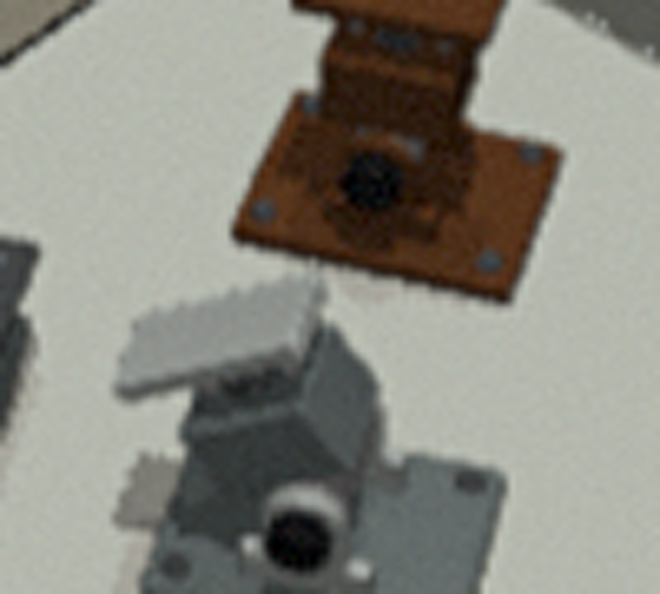

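View pics/tc2.png

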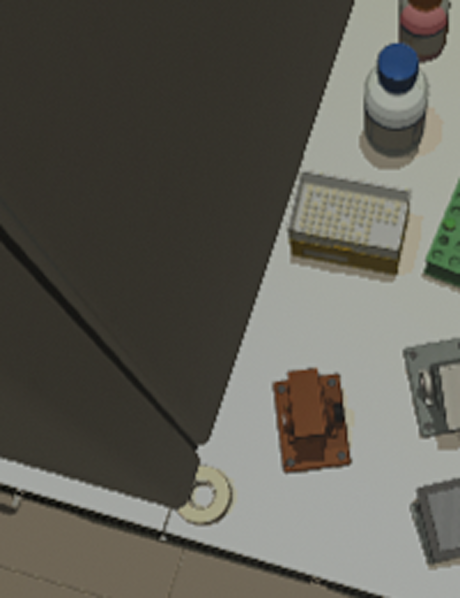

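>>> servo_tool(
  motion=[
    {"dx": 13,"dy": -46,"dz": 5,"rz": 0.03},
    {"dx": 28,"dy": -91,"dz": 10,"rz": 0.06},
    {"dx": 48,"dy": -136,"dz": 15,"rz": 0.09},
    {"dx": 70,"dy": -179,"dz": 20,"rz": 0.12},
    {"dx": 98,"dy": -219,"dz": 25,"rz": 0.15},
    {"dx": 126,"dy": -259,"dz": 30,"rz": 0.18},
    {"dx": 152,"dy": -300,"dz": 30,"rz": 0.21},
    {"dx": 171,"dy": -344,"dz": 30,"rz": 0.24},
    {"dx": 188,"dy": -390,"dz": 30,"rz": 0.27},
    {"dx": 200,"dy": -436,"dz": 30,"rz": 0.3},
    {"dx": 208,"dy": -484,"dz": 30,"rz": 0.33},
    {"dx": 213,"dy": -533,"dz": 30,"rz": 0.36},
    {"dx": 223,"dy": -581,"dz": 30,"rz": 0.39},
    {"dx": 248,"dy": -623,"dz": 30,"rz": 0.41},
    {"dx": 283,"dy": -656,"dz": 30,"rz": 0.43},
    {"dx": 318,"dy": -686,"dz": 30,"rz": 0.45},
    {"dx": 358,"dy": -711,"dz": 30,"rz": 0.45},
    {"dx": 403,"dy": -721,"dz": 30,"rz": 0.45},
    {"dx": 438,"dy": -726,"dz": 30,"rz": 0.45},
    {"dx": 438,"dy": -726,"dz": 30,"rz": 0.45},
  ],
)

```text
invalid input
```

>>> servo_tool(
  motion=[
    {"dx": 13,"dy": -46,"dz": 5,"rx": 0,"ry": 0,"rz": 0.03,"hand": 1},
  ],
)

```text
time_s: 0.5
tool_pos: [0.1496, 0.4619, 0.2517]
orientation: [0.115, 0.993, -0.003, -0.001]
force: [2.1, -0.8, 1.5]
gripper_width: 0.0856
```

>>> servo_tool(
  motion=[
    {"dx": 15,"dy": -46,"dz": 8,"rx": 0,"ry": 0,"rz": 0.03,"hand": 1},
    {"dx": 35,"dy": -91,"dz": 13,"rx": 0,"ry": 0,"rz": 0.06,"hand": 1},
    {"dx": 57,"dy": -134,"dz": 18,"rx": 0,"ry": 0,"rz": 0.09,"hand": 1},
    {"dx": 85,"dy": -174,"dz": 23,"rx": 0,"ry": 0,"rz": 0.12,"hand": 1},
    {"dx": 113,"dy": -214,"dz": 28,"rx": 0,"ry": 0,"rz": 0.15,"hand": 1},
    {"dx": 139,"dy": -255,"dz": 28,"rx": 0,"ry": 0,"rz": 0.18,"hand": 1},
    {"dx": 158,"dy": -299,"dz": 28,"rx": 0,"ry": 0,"rz": 0.21,"hand": 1},
    {"dx": 175,"dy": -345,"dz": 28,"rx": 0,"ry": 0,"rz": 0.24,"hand": 1},
    {"dx": 187,"dy": -391,"dz": 28,"rx": 0,"ry": 0,"rz": 0.27,"hand": 1},
    {"dx": 195,"dy": -439,"dz": 28,"rx": 0,"ry": 0,"rz": 0.3,"hand": 1},
    {"dx": 200,"dy": -488,"dz": 28,"rx": 0,"ry": 0,"rz": 0.33,"hand": 1},
    {"dx": 210,"dy": -536,"dz": 28,"rx": 0,"ry": 0,"rz": 0.36,"hand": 1},
    {"dx": 235,"dy": -578,"dz": 28,"rx": 0,"ry": 0,"rz": 0.38,"hand": 1},
  ],
)

```text
time_s: 1.8
tool_pos: [0.3841, -0.1186, 0.2806]
orientation: [-0.074, 0.997, -0.004, 0.0]
force: [1.2, 0.7, 0.2]
gripper_width: 0.0853
```

>>> servo_tool(
  motion=[
    {"dx": 36,"dy": -32,"dz": 0,"rx": 0,"ry": 0,"rz": 0.02,"hand": 1},
    {"dx": 72,"dy": -62,"dz": 0,"rx": 0,"ry": 0,"rz": 0.04,"hand": 1},
    {"dx": 112,"dy": -87,"dz": 0,"rx": 0,"ry": 0,"rz": 0.05,"hand": 1},
    {"dx": 156,"dy": -97,"dz": 0,"rx": 0,"ry": 0,"rz": 0.05,"hand": 1},
    {"dx": 191,"dy": -101,"dz": 0,"rx": 0,"ry": 0,"rz": 0.05,"hand": 1},
    {"dx": 191,"dy": -101,"dz": 0,"rx": 0,"ry": 0,"rz": 0.05,"hand": 1},
    {"dx": 191,"dy": -101,"dz": 0,"rx": 0,"ry": 0,"rz": 0.05,"hand": 1},
  ],
)

```text
time_s: 2.5
tool_pos: [0.5753, -0.2196, 0.2794]
orientation: [-0.099, 0.995, -0.003, -0.0]
force: [0.1, -0.1, -0.1]
gripper_width: 0.0852
```

```bash
python3 - <<'E'
from bench import r, eyes
import cv2, numpy as np,pickle
d=eyes.read_camera("wrist"); pickle.dump(d,open("w1.pkl","wb")); cv2.imwrite("pics/w1.png",d["img"][:,:,::-1]); print(np.round(d["pose"],4)); o=r.get_obs(); print(o["time_s"],o["joint_positions"],o["tool_pos"])
E
```

```text
[[-0.1974 -0.9413 -0.2739  0.5066]
 [ 0.9803 -0.1913 -0.049  -0.2338]
 [-0.0062 -0.2781  0.9605  0.4028]
 [ 0.      0.      0.      1.    ]]
2.55 [-0.42238752  0.30421341  1.05808225 -0.00601317  1.77511243 -2.19241435] [ 0.57480638 -0.21957183  0.28051926]
```

View pics/w1.png

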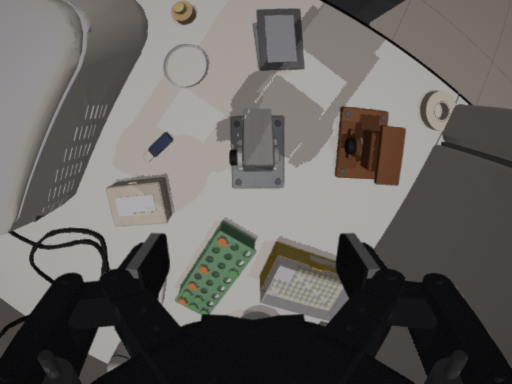

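```bash
python3 - <<'E'
import cv2
a=cv2.imread("pics/w1.png")
cv2.imwrite("pics/w1a.png",cv2.resize(a[95:195,220:300],None,fx=6,fy=6,interpolation=cv2.INTER_CUBIC))
cv2.imwrite("pics/w1b.png",cv2.resize(a[0:80,245:315],None,fx=7,fy=7,interpolation=cv2.INTER_CUBIC))
E
```

```text
(no output)
```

View pics/w1a.png

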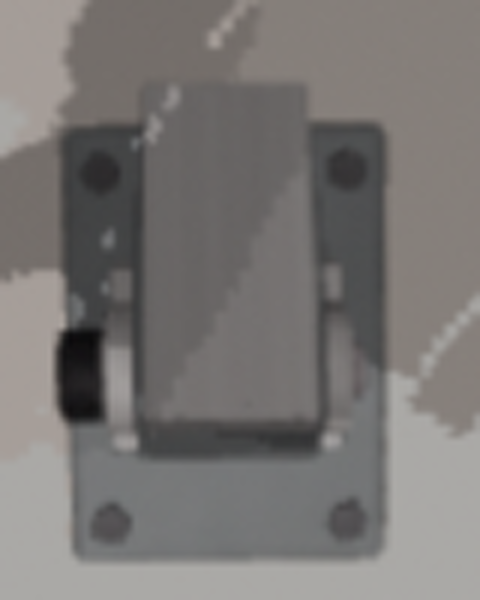

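View pics/w1b.png

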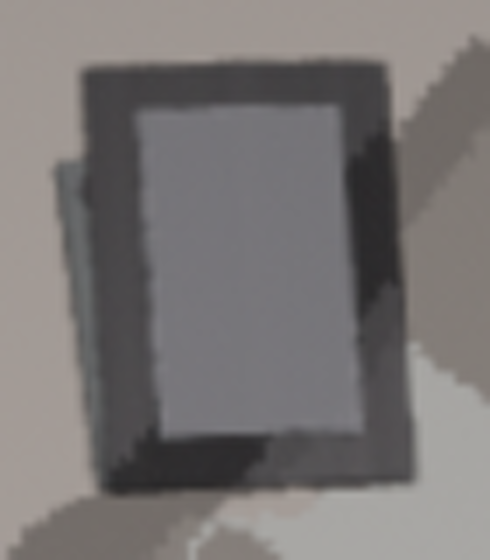

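```bash
cat > m2.py <<'E'
from bench import r, eyes
from h import *
import pickle
w=pickle.load(open("w1.pkl","rb")); t=eyes.read_camera("top"); s=eyes.read_camera("side")
B=lambda u:(u[0]/7+245-.43,u[1]/7-.43)
A=lambda u:(u[0]/6+220-.42,u[1]/6+95-.42)
T=lambda u:(u[0]/4.5+220-.39,u[1]/4.5+130-.39)
S=lambda u:(u[0]/6.6+210-.42,u[1]/6.6+170-.42)
for nm,L,z in [("slide",[(83,70),(387,63),(415,483),(103,492)],.052),("win",[(137,108),(342,103),(364,430),(160,436)],.0528)]:
    P=np.array([onz(fray(w,B(u)),z) for u in L]); print(nm,np.round(P,4).tolist(),P.mean(0),[round(np.linalg.norm(P[i]-P[i-1]),4) for i in range(4)])
    d=(P[2]+P[3]-P[0]-P[1]); e=(P[0]+P[3]-P[1]-P[2]); print("yaw",np.degrees(np.arctan2(d[1],d[0])),np.degrees(np.arctan2(-e[0],e[1])))
# table order UL(+y uphill),UR,DR,DL ; w image left = -y
tw=[(320,418),(147,418),(142,86),(307,86)]
tt=[(318,131),(383,125),(394,246),(333,256)]
ts=[(325,287),(293,352),(118,385),(142,313)]
for combo in ["ws","wts","wt"]:
    P=[]
    for a,b,c in zip(tw,tt,ts):
        rs=[]
        if 'w' in combo: rs.append(fray(w,A(a)))
        if 't' in combo: rs.append(ray(t,T(b)))
        if 's' in combo: rs.append(ray(s,S(c)))
        p,e=tri(rs); P.append(p); print(np.round(p,4),np.round(e,4))
    P=np.array(P); c=P.mean(0); up=(P[0]+P[1]-P[2]-P[3])/2; le=(P[0]+P[3]-P[1]-P[2])/2
    print(combo,c,np.linalg.norm(up),np.linalg.norm(le),"tilt",np.degrees(np.arctan2(up[2],np.hypot(*up[:2]))),"yaw",np.degrees(np.arctan2(up[1],up[0])),np.degrees(np.arctan2(-le[0],le[1])),"lev",le[2])
E
python3 m2.py
```

```text
slide [[0.3951, -0.2536, 0.052], [0.382, -0.204, 0.052], [0.4546, -0.1852, 0.052], [0.4677, -0.2357, 0.052]] [ 0.42484443 -0.21960856  0.052     ] [np.float64(0.0747), np.float64(0.0513), np.float64(0.075), np.float64(0.0522)]
yaw 14.22551575303507 -165.34864893328057
win [[0.4004, -0.2434, 0.0528], [0.3916, -0.2101, 0.0528], [0.4478, -0.1955, 0.0528], [0.4564, -0.2283, 0.0528]] [ 0.42405737 -0.21932903  0.0528    ] [np.float64(0.058), np.float64(0.0344), np.float64(0.0581), np.float64(0.034)]
yaw 14.829440289290273 -165.2427694171648
[ 0.565  -0.2022  0.1021] [0.0001 0.0001]
[ 0.5699 -0.2315  0.1067] [0. 0.]
[ 0.5169 -0.2434  0.0767] [0.0011 0.0011]
[ 0.51   -0.2148  0.0759] [0. 0.]
ws [ 0.54044421 -0.22295481  0.09036226] 0.062139367680038984 0.029681696753296627 tilt 26.857377944226265 yaw 12.77492365482146 11.544548146896805 lev -0.0026449810000392718
[ 0.565  -0.2018  0.1018] [0.0004 0.0004 0.0001]
[ 0.5692 -0.2321  0.1066] [0.0009 0.0019 0.001 ]
[ 0.5154 -0.2427  0.0742] [0.0015 0.0019 0.0019]
[ 0.5088 -0.213   0.0728] [0.0019 0.0015 0.0006]
wts [ 0.5396366  -0.22242274  0.08886296] 0.06392120189032692 0.030612652889705796 tilt 28.721320287177743 yaw 11.17028003562725 10.224086134863017 lev -0.0031570382174771205
[ 0.5658 -0.2018  0.0987] [0.0002 0.0002]
[ 0.5678 -0.2322  0.1109] [0.0014 0.0014]
[ 0.5165 -0.2444  0.0597] [0.0002 0.0002]
[ 0.5104 -0.2133  0.0588] [0.0005 0.0005]
wt [ 0.54013851 -0.2229301   0.08201441] 0.0711161238565805 0.031691432224605576 tilt 39.836547332778636 yaw 12.522608245758684 7.444564838906498 lev -0.006537129685874304
```

```bash
cat >> m2.py <<'E'
print("---fit")
from scipy.optimize import least_squares
def corners(p):
    x,y,z,yaw,ti=p; u=np.array([np.cos(ti)*np.cos(yaw),np.cos(ti)*np.sin(yaw),np.sin(ti)]); l=np.array([-np.sin(yaw),np.cos(yaw),0])
    c=np.array([x,y,z]); return [c+.033*u+.015*l,c+.033*u-.015*l,c-.033*u-.015*l,c-.033*u+.015*l]
def f(p,combo):
    C=corners(p); e=[]
    for k,(L,cv,g) in dict(w=(tw,A,lambda q:fray(w,q)),t=(tt,T,lambda q:ray(t,q)),s=(ts,S,lambda q:ray(s,q))).items():
        if k not in combo: continue
        wt={'w':1,'t':.4,'s':.6}[k]
        for q,c in zip(L,C):
            o,v=g(cv(q)); e+=list(wt*1e3*(np.eye(3)-np.outer(v,v))@(c-o))
    return np.array(e)
for cb in ["w","ws","wts","s","t"]:
    q=least_squares(f,[.54,-.22,.09,.15,.5],args=(cb,)); p=q.x; print(cb,np.round(p[:3],4),np.degrees(p[3:]),"rms",np.sqrt(2*q.cost/len(q.fun)))
# base plate bolts / plate edge yaw
for L,z in [([(63,125),(386,123),(385,558),(75,558)],.01),([(99,173),(346,170),(347,522),(110,524)],.01)]:
    P=np.array([onz(fray(w,A(u)),z) for u in L]); d=(P[2]+P[3]-P[0]-P[1]); e=(P[1]+P[2]-P[0]-P[3]); print("base",np.round(P.mean(0),4),np.degrees(np.arctan2(d[1],d[0])),np.degrees(np.arctan2(-e[0],e[1])),np.round(P[:,:2],4).tolist())
E
python3 m2.py | sed -n '/fit/,$p'
```

```text
---fit
w [ 0.5403 -0.2231  0.0865] [12.51042618 32.23365278] rms 0.21776033644490225
ws [ 0.5401 -0.223   0.0897] [11.80090486 30.92126978] rms 0.6605247434938637
wts [ 0.54   -0.2229  0.0892] [11.58248058 31.06781726] rms 0.6236757037870578
s [ 0.5222 -0.1919  0.0489] [12.01206209 27.38220207] rms 0.4102023197852004
t [ 0.5261 -0.2178  0.1389] [11.07251912 39.54817853] rms 0.19815438115959735
base [ 0.5706 -0.2163  0.01  ] 12.30374192297841 11.692850581300696 [[0.5296, -0.2615], [0.515, -0.1923], [0.6119, -0.1708], [0.6261, -0.2407]]
base [ 0.5718 -0.2165  0.01  ] 12.538693233225127 12.112140269219248 [[0.5385, -0.2517], [0.527, -0.1987], [0.6053, -0.1813], [0.6165, -0.2343]]
```

>>> servo_tool(
  motion=[
    {"dx": 30,"dy": 5,"dz": -10,"rx": 0,"ry": 0.13,"rz": 0,"hand": 1},
    {"dx": 60,"dy": 10,"dz": -20,"rx": 0,"ry": 0.26,"rz": 0,"hand": 1},
    {"dx": 80,"dy": 10,"dz": -30,"rx": 0,"ry": 0.4,"rz": 0,"hand": 1},
    {"dx": 80,"dy": 10,"dz": -30,"rx": 0,"ry": 0.45,"rz": 0,"hand": 1},
    {"dx": 80,"dy": 10,"dz": -30,"rx": 0,"ry": 0.45,"rz": 0,"hand": 1},
    {"dx": 80,"dy": 10,"dz": -30,"rx": 0,"ry": 0.45,"rz": 0,"hand": 1},
  ],
)

```text
time_s: 3.35
tool_pos: [0.6547, -0.2097, 0.2498]
orientation: [-0.097, 0.97, 0.018, -0.221]
force: [-0.6, 0.2, 0.6]
gripper_width: 0.0854
```

```bash
python3 - <<'E'
from bench import r, eyes
import cv2, numpy as np,pickle
d=eyes.read_camera("wrist"); pickle.dump(d,open("w2.pkl","wb")); a=d["img"][:,:,::-1].copy(); cv2.imwrite("pics/w2.png",a); print(np.round(d["pose"],4))
cv2.imwrite("pics/w2a.png",cv2.resize(a[80:180,200:300],None,fx=6,fy=6,interpolation=cv2.INTER_CUBIC))
E
```

```text
[[-0.1812 -0.9689  0.1688  0.6464]
 [ 0.9803 -0.1916 -0.0478 -0.2237]
 [ 0.0787  0.1568  0.9845  0.3911]
 [ 0.      0.      0.      1.    ]]
```

View pics/w2.png

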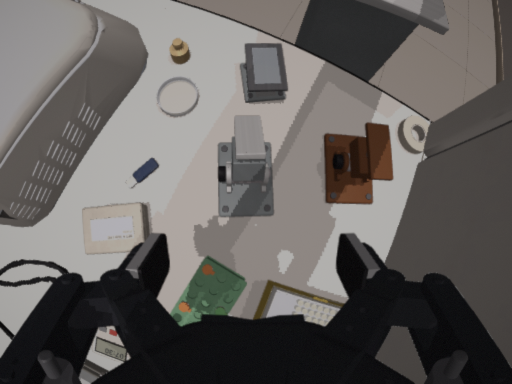

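View pics/w2a.png

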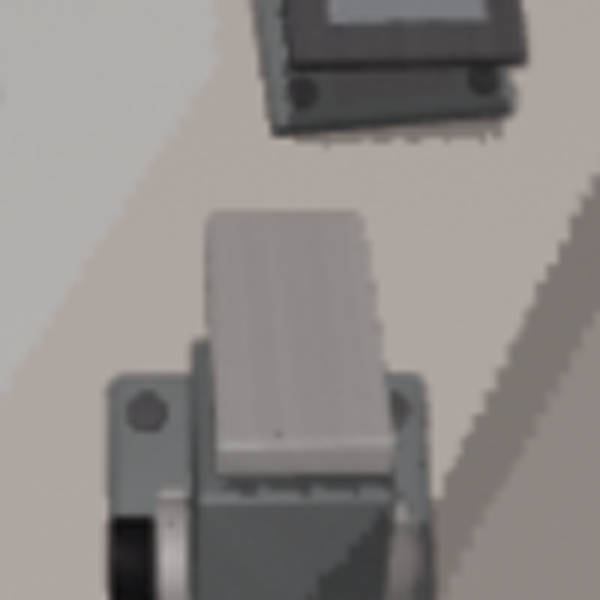

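```bash
cat >> m2.py <<'E'
print("===fit2")
w2=pickle.load(open("w2.pkl","rb")); A2=lambda u:(u[0]/6+200-.42,u[1]/6+80-.42); tw2=[(392,435),(216,441),(207,212),(361,212)]
P=[]
for a,b in zip(tw,tw2):
    p,e=tri([fray(w,A(a)),fray(w2,A2(b))]); P.append(p); print(np.round(p,4),np.round(e,4))
P=np.array(P);up=(P[0]+P[1]-P[2]-P[3])/2; print(P.mean(0),np.linalg.norm(up),np.degrees(np.arctan2(up[2],np.hypot(*up[:2]))),np.degrees(np.arctan2(up[1],up[0])))
def f2(p,cb):
    e=list(f(p,cb)) if cb else []
    for q,c in zip(tw2,corners(p)):
        o,v=fray(w2,A2(q)); e+=list(1e3*(np.eye(3)-np.outer(v,v))@(c-o))
    return np.array(e)
for cb in ["","w","ws","wts"]:
    q=least_squares(f2,[.54,-.22,.09,.15,.5],args=(cb,)); p=q.x; print("w2"+cb,np.round(p[:3],4),np.degrees(p[3:]),"rms",np.sqrt(2*q.cost/len(q.fun)))
print(np.array(eyes.read_camera("top")["pose"]).shape)
E
python3 m2.py | sed -n '/===/,$p'
```

```text
===fit2
[ 0.5629 -0.2038  0.1125] [0.0004 0.0004]
[ 0.5692 -0.2318  0.1103] [0.0003 0.0003]
[ 0.5159 -0.2439  0.0767] [0.0002 0.0002]
[ 0.51   -0.215   0.0773] [0.0001 0.0001]
[ 0.53950791 -0.22360433  0.09418737] 0.06434120039938712 32.34852504235044 12.34453133631428
w2 [ 0.5357 -0.2237  0.0836] [12.23107848 31.94514791] rms 0.17432480920905818
w2w [ 0.5393 -0.2236  0.0936] [12.28227736 33.77101378] rms 0.3692414604919125
w2ws [ 0.5395 -0.2235  0.0917] [11.8581559  32.43665275] rms 0.75189212379117
w2wts [ 0.5393 -0.2234  0.0912] [11.74662548 32.42351132] rms 0.712047977592077
(4, 4)
```

>>> servo_tool(
  motion=[
    {"dx": -40,"dy": -2,"dz": 0,"rx": 0.004,"ry": -0.13,"rz": 0.015,"hand": 1},
    {"dx": -80,"dy": -4,"dz": -5,"rx": 0.008,"ry": -0.26,"rz": 0.03,"hand": 1},
    {"dx": -120,"dy": -6,"dz": -10,"rx": 0.012,"ry": -0.39,"rz": 0.045,"hand": 1},
    {"dx": -165,"dy": -8,"dz": -20,"rx": 0.013,"ry": -0.45,"rz": 0.058,"hand": 1},
    {"dx": -205,"dy": -9,"dz": -50,"rx": 0.013,"ry": -0.45,"rz": 0.058,"hand": 1},
    {"dx": -230,"dy": -10,"dz": -90,"rx": 0.013,"ry": -0.45,"rz": 0.058,"hand": 1},
    {"dx": -230,"dy": -10,"dz": -130,"rx": 0.013,"ry": -0.45,"rz": 0.058,"hand": 1},
    {"dx": -230,"dy": -10,"dz": -130,"rx": 0.013,"ry": -0.45,"rz": 0.058,"hand": 1},
    {"dx": -230,"dy": -10,"dz": -130,"rx": 0.013,"ry": -0.45,"rz": 0.058,"hand": 1},
  ],
)

```text
time_s: 4.45
tool_pos: [0.4166, -0.2172, 0.1217]
orientation: [-0.126, 0.992, -0.002, 0.001]
force: [-0.9, 1.1, 0.2]
gripper_width: 0.0855
```

```bash
python3 - <<'E'
from bench import r, eyes
import cv2, numpy as np,pickle
from scipy.spatial.transform import Rotation as R
d=eyes.read_camera("wrist"); pickle.dump(d,open("w3.pkl","wb")); a=d["img"][:,:,::-1].copy(); cv2.imwrite("pics/w3.png",a); 
o=r.get_obs(); m=R.from_quat(o["orientation"]).as_matrix(); print(o["time_s"],o["tool_pos"],np.round(m,4).tolist(),np.degrees(np.arctan2(m[1,0],m[0,0])))
E
```

```text
4.5 [ 0.41971662 -0.21862381  0.12521745] [[-0.9682, -0.2501, 0.0092], [-0.2502, 0.9682, -0.0075], [-0.0071, -0.0096, -0.9999]] -165.51232339433156
```

View pics/w3.png

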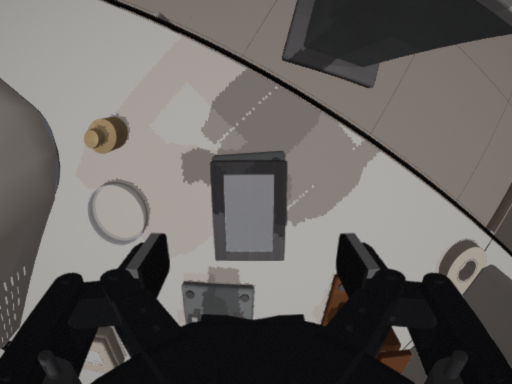

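```bash
python3 - <<'E'
import cv2,pickle,numpy as np
from h import *
w=pickle.load(open("w3.pkl","rb")); a=w["img"]
hsv=a.astype(int); g=a.mean(2)
x0,y0=225,178
# window: brighter than frame
m=((g>82)&(a[:,:,2].astype(int)>a[:,:,0]-3)).astype(np.uint8)
sub=np.zeros_like(m); sub[163:262,213:287]=m[163:262,213:287]
n,l,st,c=cv2.connectedComponentsWithStats(sub); k=l[210,248]; print(k,st[k] if k else g[210,240:256])
cnt=max(cv2.findContours((l==k).astype(np.uint8),0,2)[0],key=cv2.contourArea)
q=cv2.approxPolyDP(cnt,6,True)[:,0]; print(q.tolist())
P=np.array([onz(fray(w,u),.0528) for u in q]); print(np.round(P,4),P.mean(0),[round(np.linalg.norm(P[i]-P[i-1]),4) for i in range(len(P))],[round(np.degrees(np.arctan2(*(P[i]-P[i-1])[[1,0]])),1) for i in range(len(P))])
cv2.imwrite("pics/w3a.png",cv2.resize(a[145:275,195:305,::-1],None,fx=4.5,fy=4.5,interpolation=cv2.INTER_CUBIC))
E
```

```text
1 [ 224  175   50   78 3792]
[[224, 175], [226, 251], [271, 252], [273, 175]]
[[ 0.4004 -0.2425  0.0528]
 [ 0.456  -0.2285  0.0528]
 [ 0.4484 -0.1964  0.0528]
 [ 0.3921 -0.2108  0.0528]] [ 0.42422621 -0.21957663  0.0528    ] [np.float64(0.0327), np.float64(0.0574), np.float64(0.033), np.float64(0.0581)] [np.float64(-75.5), np.float64(14.1), np.float64(103.3), np.float64(-165.6)]
```

View pics/w3a.png

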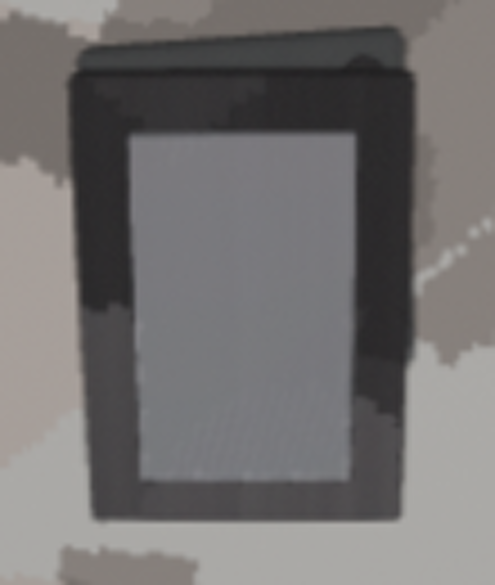

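>>> servo_tool(
  motion=[
    {"dx": 4.5,"dy": -1,"dz": -20,"rx": 0.004,"ry": 0.004,"rz": 0,"hand": 1},
    {"dx": 4.5,"dy": -1,"dz": -40,"rx": 0.004,"ry": 0.004,"rz": 0,"hand": 1},
    {"dx": 4.5,"dy": -1,"dz": -40,"rx": 0.004,"ry": 0.004,"rz": 0,"hand": 1},
    {"dx": 4.5,"dy": -1,"dz": -40,"rx": 0.004,"ry": 0.004,"rz": 0,"hand": 1},
  ],
)

```text
time_s: 4.9
tool_pos: [0.4255, -0.2202, 0.088]
orientation: [-0.126, 0.992, -0.003, 0.004]
force: [0.4, -0.1, -0.1]
gripper_width: 0.0857
```

```bash
cat > st.py <<'E'
from bench import r
import numpy as np
from scipy.spatial.transform import Rotation as R
o=r.get_obs(); m=R.from_quat(o["orientation"]).as_matrix(); print(round(o["time_s"],2),"pos",np.round(o["tool_pos"],4),"tz",np.round(m[:,2],4),"tx yaw-180",round((np.degrees(np.arctan2(m[1,0],m[0,0]))+180),2),"tilt",round(np.degrees(np.arcsin(-m[2,0])),2),"roll",round(np.degrees(np.arcsin(m[2,1])),2),"F",np.round(o["force"],1),"M",np.round(o["moment"],2),"w",round(o["gripper_width"],4))
E
python3 st.py
```

```text
4.9 pos [ 0.4255 -0.2202  0.088 ] tz [ 0.0093 -0.0059 -0.9999] tx yaw-180 14.49 tilt 0.43 roll -0.46 F [ 0.4 -0.1 -0.1] M [0.02 0.08 0.02] w 0.0857
```

Fine-correct, descend to z≈0.047.

>>> servo_tool(
  motion=[
    {"dx": -1,"dy": 0.5,"dz": -20,"rx": 0.007,"ry": 0.008,"rz": 0.002,"hand": 1},
    {"dx": -1,"dy": 0.5,"dz": -41,"rx": 0.007,"ry": 0.008,"rz": 0.002,"hand": 1},
    {"dx": -1,"dy": 0.5,"dz": -41,"rx": 0.007,"ry": 0.008,"rz": 0.002,"hand": 1},
    {"dx": -1,"dy": 0.5,"dz": -41,"rx": 0.007,"ry": 0.008,"rz": 0.002,"hand": 1},
  ],
)

```text
time_s: 5.3
tool_pos: [0.4255, -0.2202, 0.0489]
orientation: [-0.127, 0.992, -0.0, 0.002]
force: [1.2, -0.4, 0.6]
gripper_width: 0.0853
```

```bash
python3 st.py; python3 - <<'E'
from bench import eyes
import cv2
a=eyes.read_camera("side")["img"][:,:,::-1]
cv2.imwrite("pics/s3.png",cv2.resize(a[150:260,130:290],None,fx=5,fy=5,interpolation=cv2.INTER_CUBIC))
E
```

```text
5.3 pos [ 0.4255 -0.2202  0.0489] tz [ 3.6e-03 -2.0e-04 -1.0e+00] tx yaw-180 14.61 tilt 0.2 roll -0.06 F [ 1.2 -0.4  0.6] M [0.02 0.   0.02] w 0.0853
```

View pics/s3.png

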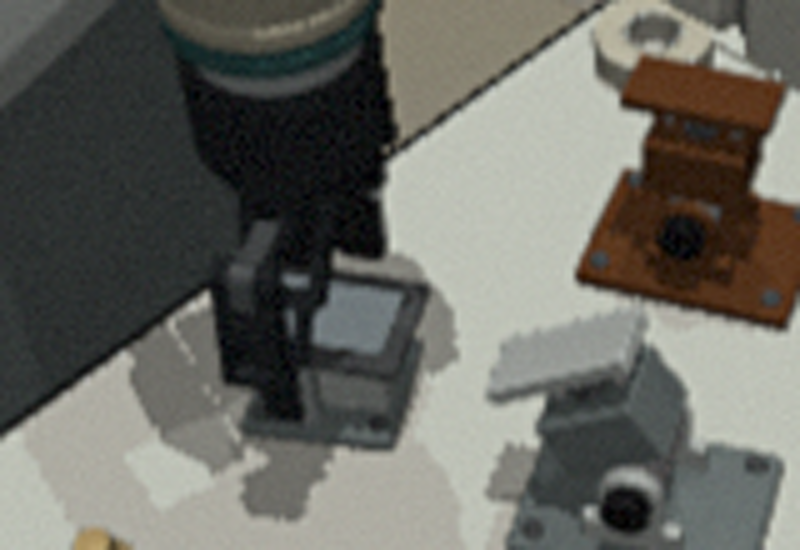

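>>> servo_tool(
  motion=[
    {"dx": -1,"dy": 0.5,"dz": -1.5,"rx": 0,"ry": 0,"rz": 0,"hand": 0.75},
    {"dx": -1,"dy": 0.5,"dz": -1.5,"rx": 0,"ry": 0,"rz": 0,"hand": 0.65},
    {"dx": -1,"dy": 0.5,"dz": -1.5,"rx": 0,"ry": 0,"rz": 0,"hand": 0.5},
    {"dx": -1,"dy": 0.5,"dz": -1.5,"rx": 0,"ry": 0,"rz": 0,"hand": 0.4},
    {"dx": -1,"dy": 0.5,"dz": -1.5,"rx": 0,"ry": 0,"rz": 0,"hand": 0.4},
    {"dx": -1,"dy": 0.5,"dz": -1.5,"rx": 0,"ry": 0,"rz": 0,"hand": 0.4},
    {"dx": -1,"dy": 0.5,"dz": -1.5,"rx": 0,"ry": 0,"rz": 0,"hand": 0.4},
  ],
  squeeze=45,
)

```text
time_s: 6.05
tool_pos: [0.4253, -0.2202, 0.0489]
orientation: [-0.127, 0.992, -0.001, 0.003]
force: [-2.0, 1.3, 6.6]
gripper_width: 0.0507
```

```bash
python3 st.py
```

```text
6.05 pos [ 0.4253 -0.2202  0.0489] tz [ 0.0058 -0.0015 -1.    ] tx yaw-180 14.6 tilt 0.3 roll -0.17 F [-2.   1.3  6.6] M [0.19 0.24 0.05] w 0.0507
```

>>> servo_tool(
  motion=[
    {"dx": 0,"dy": 0,"dz": 0,"rx": 0,"ry": 0,"rz": 0,"hand": 0.3},
    {"dx": 0,"dy": 0,"dz": 0,"rx": 0,"ry": 0,"rz": 0,"hand": 0.3},
    {"dx": 0,"dy": 0,"dz": 15,"rx": 0,"ry": 0,"rz": 0,"hand": 0.3},
    {"dx": 0,"dy": 0,"dz": 35,"rx": 0,"ry": 0,"rz": 0,"hand": 0.3},
    {"dx": 0,"dy": 0,"dz": 65,"rx": 0,"ry": 0,"rz": 0,"hand": 0.3},
    {"dx": 0,"dy": 0,"dz": 95,"rx": 0,"ry": 0,"rz": 0,"hand": 0.3},
    {"dx": 0,"dy": 0,"dz": 115,"rx": 0,"ry": 0,"rz": 0,"hand": 0.3},
    {"dx": 0,"dy": 0,"dz": 115,"rx": 0,"ry": 0,"rz": 0,"hand": 0.3},
  ],
  squeeze=45,
)

```text
time_s: 6.85
tool_pos: [0.4264, -0.2208, 0.1668]
orientation: [-0.127, 0.992, -0.003, 0.005]
force: [-0.8, -0.6, -1.8]
gripper_width: 0.051
```

```bash
python3 st.py; python3 - <<'E'
from bench import eyes
import cv2,pickle,numpy as np
a=eyes.read_camera("side")["img"][:,:,::-1]
w=eyes.read_camera("wrist"); pickle.dump(w,open("w4.pkl","wb"))
c=np.hstack([cv2.resize(a[110:260,130:290],(400,375),interpolation=cv2.INTER_CUBIC),cv2.resize(w["img"][150:350,150:350,::-1],(375,375))])
cv2.imwrite("pics/s4.png",c)
E
```

```text
6.85 pos [ 0.4264 -0.2208  0.1668] tz [ 0.0105 -0.0044 -0.9999] tx yaw-180 14.61 tilt 0.52 roll -0.4 F [-0.8 -0.6 -1.8] M [-0.01 -0.07 -0.01] w 0.051
```

View pics/s4.png

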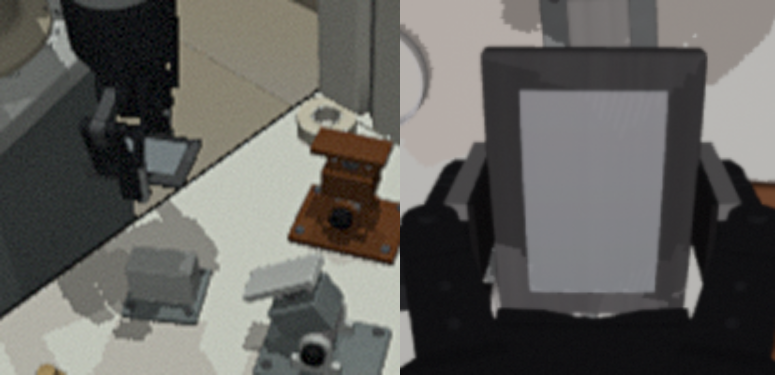

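```bash
cat > m4.py <<'E'
import cv2,pickle,numpy as np,sys
from h import *
w=pickle.load(open(sys.argv[1],"rb")); a=w["img"]
cv2.imwrite("pics/m4.png",cv2.resize(a[165:325,185:345,::-1],None,fx=3.7,fy=3.7,interpolation=cv2.INTER_CUBIC))
E
python3 m4.py w4.pkl
```

```text
(no output)
```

View pics/m4.png

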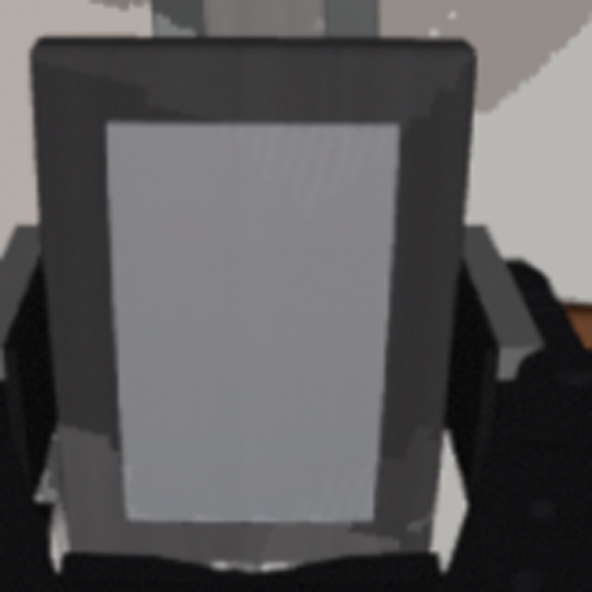

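```bash
cat > m5.py <<'E'
import cv2,pickle,numpy as np
from h import *
from scipy.optimize import least_squares
w=pickle.load(open("w4.pkl","rb"))
c=lambda u:(u[0]/3.7+185-.36,u[1]/3.7+165-.36)
Q=[(107,123),(400,123),(374,521),(127,520)]   # near -y, near +y, far +y, far -y  (image top = near robot = -x ; left=-y)
O=np.array([(-.029,-.017,.0038),(-.029,.017,.0038),(.029,.017,.0038),(.029,-.017,.0038)])
rays=[fray(w,c(q)) for q in Q]
def f(p):
    X=R.from_rotvec(p[3:]).apply(O)+p[:3]; return np.concatenate([1e3*(np.eye(3)-np.outer(v,v))@(x-o) for x,(o,v) in zip(X,rays)])
q=least_squares(f,[.425,-.22,.166,0,0,.25]); p=q.x
tp=np.array([.4264,-.2208,.1668]); 
tR=R.from_quat([-.127,.992,-.003,.005]).as_matrix()
# compare via camera-held frame: use tool frame axes: ux=-tx, uy=ty, uz=-tz
T=np.c_[-tR[:,0],tR[:,1],-tR[:,2]]; S=R.from_rotvec(p[3:]).as_matrix()
print("slide",np.round(p[:3],4),"rel in tool(-x,y,-z) mm",np.round(1e3*T.T@(p[:3]-tp),2),"rel rot deg",np.round(R.from_matrix(T.T@S).as_rotvec(degrees=True),2),"rms",np.sqrt(2*q.cost/len(q.fun)))
E
python3 m5.py
```

```text
slide [ 0.4248 -0.2216  0.1639] rel in tool(-x,y,-z) mm [-1.74 -0.34 -2.93] rel rot deg [-0.06 -0.05 -0.28] rms 0.0346074613962628
```

```bash
cat > tgt.py <<'E'
import numpy as np,sys
from bench import r
from scipy.spatial.transform import Rotation as R
F=np.array([.5395,-.2235,.092]); th,ps=np.radians(32.3),np.radians(12.1)
c,s=np.cos,np.sin
u=np.array([c(th)*c(ps),c(th)*s(ps),s(th)]); l=np.array([-s(ps),c(ps),0]); n=np.cross(u,l)
off=float(sys.argv[1])/1000 if len(sys.argv)>1 else .04
tgtR=R.from_matrix(np.c_[-u,l,-n])
o=r.get_obs(); p=F+n*(.003+off)+.0014*u
print("n",np.round(n,3),"u",np.round(u,3),"target",np.round(p,4)); print("delta mm",np.round(1e3*(p-o["tool_pos"]),1),"rotvec",np.round((tgtR*R.from_quat(o["orientation"]).inv()).as_rotvec(),4))
d=o["tool_pos"]-F; print("cur along u,l,n mm",np.round(1e3*np.array([d@u,d@l,d@n]),2),"F on n",round(float(o["force"]@n),2),"u",round(float(o["force"]@u),2))
E
python3 tgt.py 40; python3 st.py
```

```text
n [-0.522 -0.112  0.845] u [0.826 0.177 0.534] target [ 0.5182 -0.2281  0.1291]
delta mm [ 93.2  -8.1 -34. ] rotvec [ 0.1314 -0.5434 -0.0419]
cur along u,l,n mm [-56.01  27.42 119.49] F on n -0.69 u -0.75
6.95 pos [ 0.425  -0.22    0.1631] tz [ 0.0052 -0.0011 -1.    ] tx yaw-180 14.61 tilt 0.27 roll -0.14 F [-0.2 -0.4 -1. ] M [0.   0.06 0.03] w 0.0506
```

>>> servo_tool(
  motion=[
    {"dx": 15,"dy": -1,"dz": 5,"rx": 0.022,"ry": -0.09,"rz": -0.007,"hand": 0.3},
    {"dx": 30,"dy": -3,"dz": 10,"rx": 0.044,"ry": -0.18,"rz": -0.014,"hand": 0.3},
    {"dx": 45,"dy": -4,"dz": 10,"rx": 0.066,"ry": -0.27,"rz": -0.021,"hand": 0.3},
    {"dx": 60,"dy": -5,"dz": 10,"rx": 0.088,"ry": -0.36,"rz": -0.028,"hand": 0.3},
    {"dx": 75,"dy": -7,"dz": 0,"rx": 0.11,"ry": -0.45,"rz": -0.035,"hand": 0.3},
    {"dx": 90,"dy": -8,"dz": -15,"rx": 0.131,"ry": -0.543,"rz": -0.042,"hand": 0.3},
    {"dx": 93,"dy": -8,"dz": -30,"rx": 0.131,"ry": -0.543,"rz": -0.042,"hand": 0.3},
    {"dx": 93,"dy": -8,"dz": -34,"rx": 0.131,"ry": -0.543,"rz": -0.042,"hand": 0.3},
    {"dx": 93,"dy": -8,"dz": -34,"rx": 0.131,"ry": -0.543,"rz": -0.042,"hand": 0.3},
    {"dx": 93,"dy": -8,"dz": -34,"rx": 0.131,"ry": -0.543,"rz": -0.042,"hand": 0.3},
    {"dx": 93,"dy": -8,"dz": -34,"rx": 0.131,"ry": -0.543,"rz": -0.042,"hand": 0.3},
  ],
)

```text
time_s: 8.05
tool_pos: [0.5184, -0.2282, 0.13]
orientation: [-0.101, 0.955, 0.029, 0.277]
force: [-0.1, -0.2, -0.3]
gripper_width: 0.0504
```

```bash
python3 tgt.py 40; python3 st.py; cat > pic.py <<'E'
from bench import eyes
import cv2,pickle,numpy as np,sys
n=sys.argv[1]
s=eyes.read_camera("side"); w=eyes.read_camera("wrist"); pickle.dump((s,w),open(n+".pkl","wb"))
a=s["img"][:,:,::-1]
cv2.imwrite(f"pics/{n}s.png",cv2.resize(a[150:270,190:310],None,fx=5,fy=5,interpolation=cv2.INTER_CUBIC)); cv2.imwrite(f"pics/{n}w.png",w["img"][:,:,::-1])
E
python3 pic.py p5
```

```text
n [-0.522 -0.112  0.845] u [0.826 0.177 0.534] target [ 0.5182 -0.2281  0.1291]
delta mm [-0.2  0.1 -0.9] rotvec [ 0.0013  0.0006 -0.    ]
cur along u,l,n mm [ 2.01 -0.13 43.69] F on n -0.15 u -0.3
8.05 pos [ 0.5184 -0.2282  0.13  ] tz [ 0.523   0.1109 -0.8451] tx yaw-180 12.15 tilt 32.32 roll -0.08 F [-0.1 -0.2 -0.3] M [-0.04  0.33  0.  ] w 0.0504
```

View pics/p5s.png

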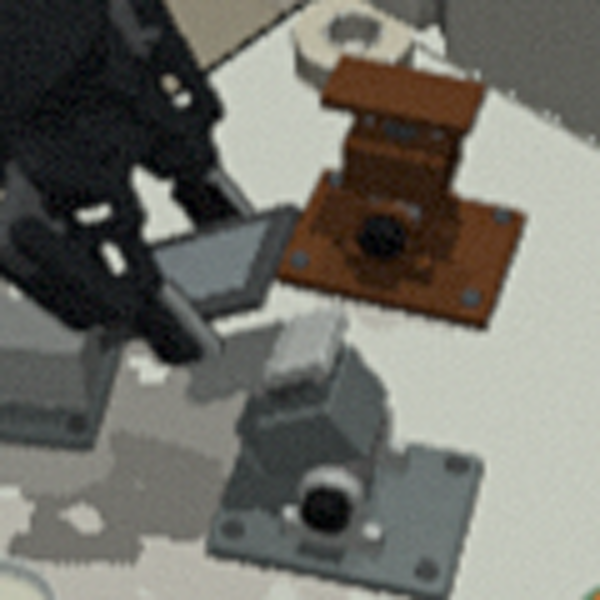

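View pics/p5w.png

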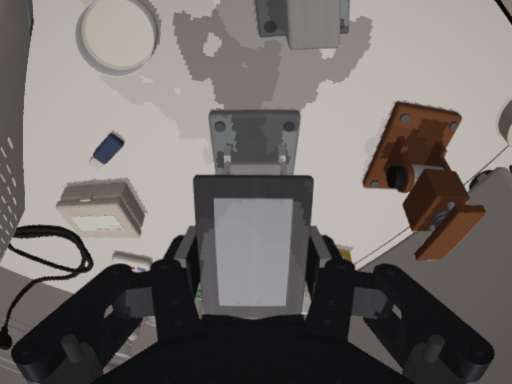

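```bash
python3 - <<'E'
import cv2,pickle,numpy as np
s,w=pickle.load(open("p5.pkl","rb"))
a=s["img"][:,:,::-1]; b=cv2.imread("pics/side0.png")
A=cv2.resize(a[180:240,205:265],(600,600),interpolation=cv2.INTER_CUBIC); B=cv2.resize(b[195:255,215:275],(600,600),interpolation=cv2.INTER_CUBIC)
cv2.imwrite("pics/p5a.png",A);cv2.imwrite("pics/p5b.png",B)
E
```

```text
(no output)
```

View pics/p5a.png

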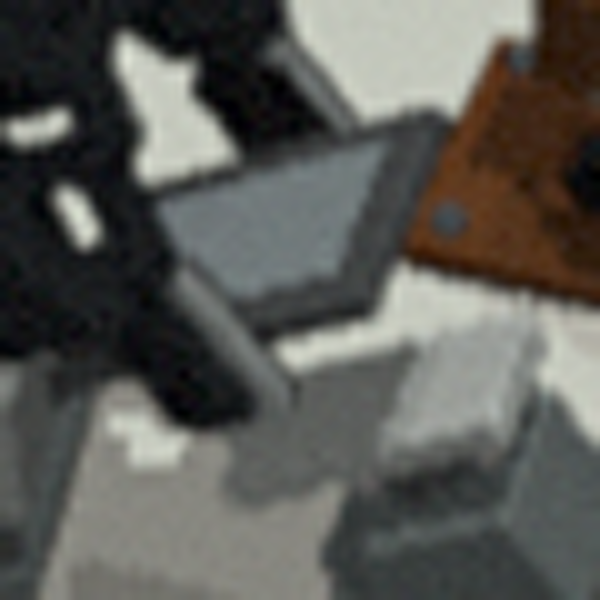

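View pics/p5b.png

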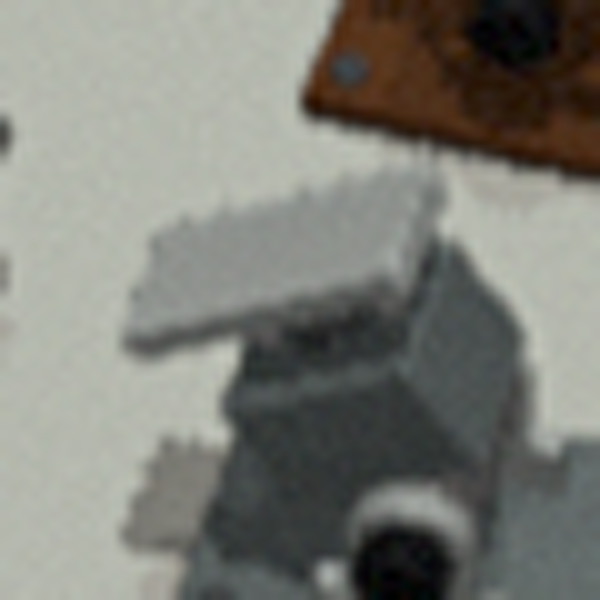

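```bash
cat > sl.py <<'E'
import pickle,numpy as np
from h import *
s,w=pickle.load(open("p5.pkl","rb"))
def proj(d,X):
    P=d["pose"]; c=P[:3,:3].T@(X-P[:3,3]); return np.array([d["K"][0,2]+d["K"][0,0]*c[0]/-c[2],d["K"][1,2]-d["K"][1,1]*c[1]/-c[2]])
def rect(F,th,ps,hl,hw):
    th,ps=np.radians([th,ps]);c_,s_=np.cos,np.sin
    u=np.array([c_(th)*c_(ps),c_(th)*s_(ps),s_(th)]); l=np.array([-s_(ps),c_(ps),0]); return [F+hl*u+hw*l,F+hl*u-hw*l,F-hl*u-hw*l,F-hl*u+hw*l]
def slopes(F,th,ps,hl,hw):
    q=[proj(s,x) for x in rect(np.array(F),th,ps,hl,hw)]; 
    f=lambda a,b:(a[1]-b[1])/(a[0]-b[0]); return "far %.3f near %.3f | uphill edge %.3f"%(f(q[0],q[3]),f(q[1],q[2]),f(q[0],q[1])), np.round(q,1).tolist()
for th in (26,28,30,32.3): 
  for ps in (10,12.1,14): print("table",th,ps,*slopes((.5395,-.2235,.092),th,ps,.033,.015))
for th in (30,32.3,34): print("win",th,*slopes((.517,-.228,.132),th,12.1,.029,.017))
E
python3 sl.py
```

```text
table 26 10 far -0.124 near -0.108 | uphill edge -2.463 [[258.9, 212.2], [254.2, 223.8], [225.1, 227.0], [230.3, 215.8]]
table 26 12.1 far -0.150 near -0.136 | uphill edge -2.827 [[258.8, 211.8], [254.7, 223.5], [225.1, 227.5], [229.8, 216.1]]
table 26 14 far -0.174 near -0.160 | uphill edge -3.255 [[258.7, 211.3], [255.1, 223.1], [225.2, 227.9], [229.5, 216.4]]
table 28 10 far -0.155 near -0.139 | uphill edge -2.457 [[258.7, 211.8], [253.9, 223.4], [225.4, 227.4], [230.6, 216.2]]
table 28 12.1 far -0.182 near -0.166 | uphill edge -2.820 [[258.5, 211.4], [254.4, 223.1], [225.4, 227.9], [230.1, 216.5]]
table 28 14 far -0.206 near -0.191 | uphill edge -3.246 [[258.4, 210.9], [254.8, 222.7], [225.5, 228.3], [229.7, 216.8]]
table 30 10 far -0.188 near -0.172 | uphill edge -2.451 [[258.4, 211.4], [253.6, 223.0], [225.7, 227.8], [230.9, 216.6]]
table 30 12.1 far -0.214 near -0.199 | uphill edge -2.812 [[258.2, 210.9], [254.1, 222.6], [225.8, 228.3], [230.4, 216.9]]
table 30 14 far -0.238 near -0.223 | uphill edge -3.236 [[258.1, 210.5], [254.5, 222.3], [225.9, 228.7], [230.0, 217.2]]
table 32.3 10 far -0.228 near -0.211 | uphill edge -2.444 [[258.0, 210.9], [253.3, 222.5], [226.0, 228.3], [231.2, 217.0]]
table 32.3 12.1 far -0.254 near -0.237 | uphill edge -2.803 [[257.9, 210.5], [253.7, 222.2], [226.1, 228.7], [230.8, 217.4]]
table 32.3 14 far -0.277 near -0.261 | uphill edge -3.225 [[257.7, 210.1], [254.1, 221.8], [226.2, 229.1], [230.4, 217.7]]
win 30 far -0.245 near -0.227 | uphill edge -2.494 [[244.5, 193.6], [239.2, 206.7], [214.0, 212.4], [219.8, 199.6]]
win 32.3 far -0.287 near -0.268 | uphill edge -2.487 [[244.1, 193.2], [238.9, 206.3], [214.4, 212.8], [220.2, 200.0]]
win 34 far -0.320 near -0.301 | uphill edge -2.481 [[243.9, 192.8], [238.6, 206.0], [214.7, 213.2], [220.4, 200.3]]
```

>>> servo_tool(
  motion=[
    {"dx": 5,"dy": 1,"dz": -8,"rx": -0.002,"ry": 0.01,"rz": 0,"hand": 0.3},
    {"dx": 10.5,"dy": 2.2,"dz": -17,"rx": -0.005,"ry": 0.022,"rz": 0,"hand": 0.3},
    {"dx": 15.7,"dy": 3.4,"dz": -25.4,"rx": -0.005,"ry": 0.022,"rz": 0,"hand": 0.3},
    {"dx": 15.7,"dy": 3.4,"dz": -25.4,"rx": -0.005,"ry": 0.022,"rz": 0,"hand": 0.3},
    {"dx": 15.7,"dy": 3.4,"dz": -25.4,"rx": -0.005,"ry": 0.022,"rz": 0,"hand": 0.3},
    {"dx": 15.7,"dy": 3.4,"dz": -25.4,"rx": -0.005,"ry": 0.022,"rz": 0,"hand": 0.3},
  ],
)

```text
time_s: 8.75
tool_pos: [0.5341, -0.2248, 0.1047]
orientation: [-0.102, 0.958, 0.027, 0.266]
force: [0.1, -0.3, -0.4]
gripper_width: 0.0509
```

```bash
python3 tgt.py 10; python3 st.py;python3 pic.py p6
```

```text
n [-0.522 -0.112  0.845] u [0.826 0.177 0.534] target [ 0.5339 -0.2247  0.1037]
delta mm [-0.2  0.1 -0.9] rotvec [ 0.0064 -0.0212  0.    ]
cur along u,l,n mm [ 2.04 -0.15 13.69] F on n -0.41 u -0.16
8.75 pos [ 0.5341 -0.2248  0.1047] tz [ 0.5044  0.1066 -0.8569] tx yaw-180 12.16 tilt 31.03 roll -0.1 F [ 0.1 -0.3 -0.4] M [-0.07  0.3   0.03] w 0.0509
```

View pics/p6s.png

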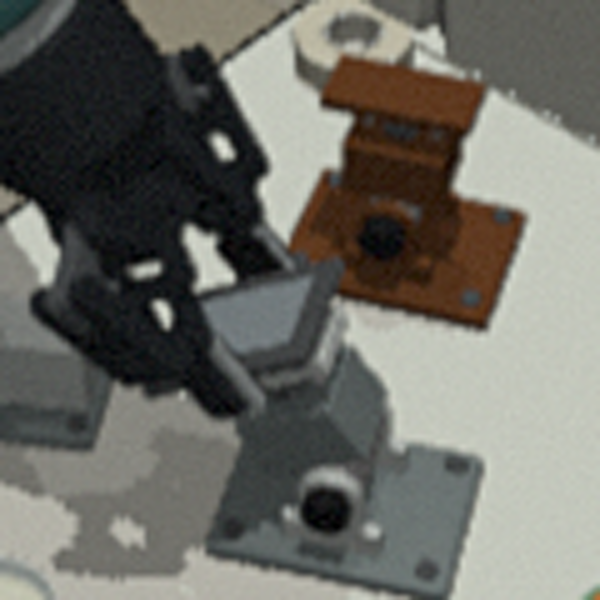

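View pics/p6w.png

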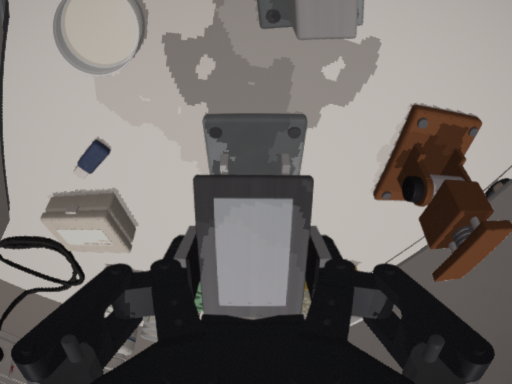

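>>> servo_tool(
  motion=[
    {"dx": 1.6,"dy": 0.3,"dz": -2.5,"rx": 0,"ry": 0,"rz": 0,"hand": 0.3},
    {"dx": 3.1,"dy": 0.7,"dz": -5,"rx": 0,"ry": 0,"rz": 0,"hand": 0.3},
    {"dx": 3.1,"dy": 0.7,"dz": -5,"rx": 0,"ry": 0,"rz": 0,"hand": 0.3},
    {"dx": 3.1,"dy": 0.7,"dz": -5,"rx": 0,"ry": 0,"rz": 0,"hand": 0.3},
  ],
)

```text
time_s: 9.25
tool_pos: [0.5371, -0.2242, 0.0997]
orientation: [-0.102, 0.958, 0.027, 0.266]
force: [0.5, 0.1, -1.6]
gripper_width: 0.051
```

```bash
python3 tgt.py 0; python3 st.py
```

```text
n [-0.522 -0.112  0.845] u [0.826 0.177 0.534] target [ 0.5391 -0.2236  0.0953]
delta mm [ 2.   0.6 -4.5] rotvec [ 0.0064 -0.0211  0.0002]
cur along u,l,n mm [ 2.05 -0.16  7.86] F on n -1.61 u -0.38
9.25 pos [ 0.5371 -0.2242  0.0997] tz [ 0.5045  0.1065 -0.8568] tx yaw-180 12.16 tilt 31.04 roll -0.11 F [ 0.5  0.1 -1.6] M [-0.03  0.29  0.03] w 0.051
```

Not in contact yet; step 2 mm at a time.

>>> servo_tool(
  motion=[
    {"dx": 0.5,"dy": 0.1,"dz": -0.8,"rx": 0,"ry": 0,"rz": 0,"hand": 0.3},
    {"dx": 1,"dy": 0.2,"dz": -1.7,"rx": 0,"ry": 0,"rz": 0,"hand": 0.3},
    {"dx": 1,"dy": 0.2,"dz": -1.7,"rx": 0,"ry": 0,"rz": 0,"hand": 0.3},
  ],
)

```text
time_s: 9.55
tool_pos: [0.5381, -0.2239, 0.0979]
orientation: [-0.102, 0.958, 0.027, 0.266]
force: [-0.4, 0.1, -1.2]
gripper_width: 0.0508
```

```bash
python3 tgt.py 0; python3 st.py
```

```text
n [-0.522 -0.112  0.845] u [0.826 0.177 0.534] target [ 0.5391 -0.2236  0.0953]
delta mm [ 1.   0.3 -2.6] rotvec [ 0.0064 -0.0212  0.0001]
cur along u,l,n mm [ 1.94 -0.13  5.76] F on n -0.75 u -0.98
9.55 pos [ 0.5381 -0.2239  0.0979] tz [ 0.5044  0.1066 -0.8569] tx yaw-180 12.16 tilt 31.03 roll -0.1 F [-0.4  0.1 -1.2] M [-0.09  0.34  0.04] w 0.0508
```

>>> servo_tool(
  motion=[
    {"dx": 0.5,"dy": 0.1,"dz": -0.8,"rx": 0,"ry": 0,"rz": 0,"hand": 0.3},
    {"dx": 1,"dy": 0.2,"dz": -1.7,"rx": 0,"ry": 0,"rz": 0,"hand": 0.3},
    {"dx": 1,"dy": 0.2,"dz": -1.7,"rx": 0,"ry": 0,"rz": 0,"hand": 0.3},
  ],
)

```text
time_s: 9.85
tool_pos: [0.5392, -0.2238, 0.0963]
orientation: [-0.102, 0.958, 0.027, 0.266]
force: [-2.0, -0.1, 1.4]
gripper_width: 0.0507
```

```bash
python3 tgt.py 0; python3 st.py
```

```text
n [-0.522 -0.112  0.845] u [0.826 0.177 0.534] target [ 0.5391 -0.2236  0.0953]
delta mm [-0.1  0.2 -1. ] rotvec [ 0.0064 -0.0211  0.0001]
cur along u,l,n mm [ 1.97 -0.18  3.82] F on n 2.24 u -0.92
9.85 pos [ 0.5392 -0.2238  0.0963] tz [ 0.5045  0.1065 -0.8568] tx yaw-180 12.16 tilt 31.04 roll -0.1 F [-2.  -0.1  1.4] M [-0.02  0.27 -0.  ] w 0.0507
```

>>> servo_tool(
  motion=[
    {"dx": 0.5,"dy": 0.1,"dz": -0.8,"rx": 0,"ry": 0,"rz": 0,"hand": 0.3},
    {"dx": 1,"dy": 0.2,"dz": -1.7,"rx": 0,"ry": 0,"rz": 0,"hand": 0.3},
    {"dx": 1,"dy": 0.2,"dz": -1.7,"rx": 0,"ry": 0,"rz": 0,"hand": 0.3},
    {"dx": 1,"dy": 0.2,"dz": -1.7,"rx": 0,"ry": 0,"rz": 0,"hand": 0.3},
  ],
)

```text
time_s: 10.25
tool_pos: [0.5402, -0.2236, 0.0947]
orientation: [-0.102, 0.958, 0.027, 0.266]
force: [-3.3, 0.0, 1.3]
gripper_width: 0.051
```

```bash
python3 tgt.py 0; python3 st.py; python3 pic.py p7; python3 st.py
```

```text
n [-0.522 -0.112  0.845] u [0.826 0.177 0.534] target [ 0.5391 -0.2236  0.0953]
delta mm [-1.1  0.   0.6] rotvec [ 0.0064 -0.021   0.0001]
cur along u,l,n mm [ 2.01 -0.24  1.92] F on n 2.76 u -2.02
10.25 pos [ 0.5402 -0.2236  0.0947] tz [ 0.5046  0.1065 -0.8567] tx yaw-180 12.16 tilt 31.05 roll -0.11 F [-3.3  0.   1.3] M [0.07 0.38 0.1 ] w 0.051
10.35 pos [ 0.5402 -0.2236  0.0947] tz [ 0.5046  0.1065 -0.8568] tx yaw-180 12.16 tilt 31.05 roll -0.11 F [-1.6  0.2  1.9] M [0.02 0.36 0.11] w 0.0511
```

View pics/p7w.png

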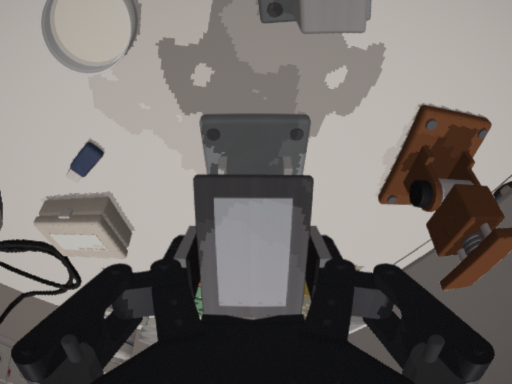

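View pics/p7s.png

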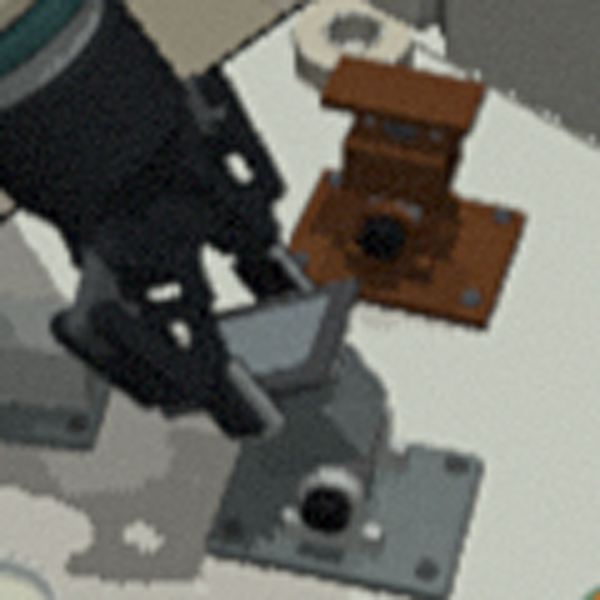

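```bash
cat > av.py <<'E'
from bench import r,eyes
import numpy as np,sys
ps=np.radians(12.1);
from scipy.spatial.transform import Rotation as R
F=[];M=[];P=[];W=[]
for i in range(int(sys.argv[1]) if len(sys.argv)>1 else 8):
    eyes.read_camera("top"); o=r.get_obs(); F.append(o["force"]);M.append(o["moment"]);P.append(o["tool_pos"])
m=R.from_quat(o["orientation"]).as_matrix(); B=np.c_[-m[:,0],m[:,1],-m[:,2]]
F=np.array(F)@B; M=np.array(M)@B
print(round(o["time_s"],2),"F u,l,n",np.round(F.mean(0),2),"sd",np.round(F.std(0),2),"M u,l,n",np.round(M.mean(0),3),"sd",np.round(M.std(0),3),"pos",np.round(np.mean(P,0),5),"tilt",round(np.degrees(np.arcsin(-m[2,0])),2), "w",round(o["gripper_width"],4))
d=np.mean(P,0)-np.array([.5395,-.2235,.092]); print("cur u,l,n",np.round(1e3*d@B,2))
E
python3 av.py
```

```text
10.75 F u,l,n [-0.93  1.02  3.15] sd [0.44 0.38 0.72] M u,l,n [0.147 0.312 0.041] sd [0.024 0.035 0.024] pos [ 0.54021 -0.22359  0.09466] tilt 31.04 w 0.0504
cur u,l,n [ 1.95 -0.24  1.93]
```

>>> servo_tool(
  motion=[
    {"dx": 0.5,"dy": 0.1,"dz": -0.8,"rx": 0,"ry": 0,"rz": 0,"hand": 0.3},
    {"dx": 1,"dy": 0.2,"dz": -1.7,"rx": 0,"ry": 0,"rz": 0,"hand": 0.3},
    {"dx": 1,"dy": 0.2,"dz": -1.7,"rx": 0,"ry": 0,"rz": 0,"hand": 0.3},
    {"dx": 1,"dy": 0.2,"dz": -1.7,"rx": 0,"ry": 0,"rz": 0,"hand": 0.3},
  ],
)

```text
time_s: 11.15
tool_pos: [0.5413, -0.2234, 0.093]
orientation: [-0.102, 0.958, 0.027, 0.266]
force: [-3.3, 0.7, 3.0]
gripper_width: 0.0507
```

```bash
python3 av.py 10;python3 pic.py p8; python3 - <<'E'
import cv2,pickle
s,w=pickle.load(open("p8.pkl","rb"))
cv2.imwrite("pics/p8a.png",cv2.resize(s["img"][195:245,220:280,::-1],(720,600),interpolation=cv2.INTER_CUBIC))
E
```

```text
11.65 F u,l,n [-1.34  1.09  4.45] sd [0.33 0.38 0.6 ] M u,l,n [0.208 0.286 0.042] sd [0.039 0.015 0.027] pos [ 0.54123 -0.22339  0.093  ] tilt 31.05 w 0.0509
cur u,l,n [ 1.99 -0.25 -0.03]
```

View pics/p8a.png

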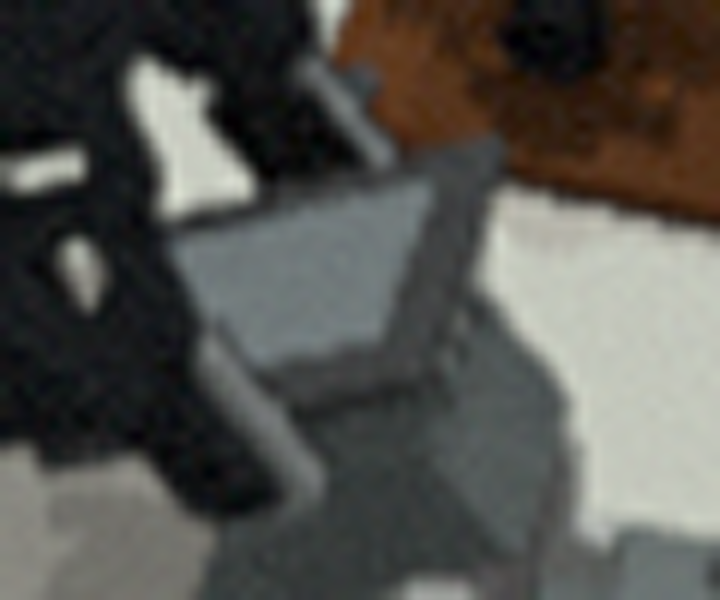

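```bash
cat > cn.py <<'E'
import cv2,pickle,numpy as np,sys
from h import *
from scipy.optimize import least_squares
O=np.array([(-.029,-.017,.0038),(-.029,.017,.0038),(.029,.017,.0038),(.029,-.017,.0038)])
Rc=None
def edges(g,p,q):
    # subpixel points of max gradient across the edge p-q, line fit
    p,q=np.array(p,float),np.array(q,float); d=(q-p)/np.linalg.norm(q-p); nn=np.array([-d[1],d[0]]); pts=[]
    for t in np.linspace(.12,.88,40):
        c=p+t*(q-p); k=np.arange(-4,4.01,.25); xs=(c[None]+k[:,None]*nn).astype(np.float32)
        v=cv2.remap(g,xs[:,0].reshape(1,-1),xs[:,1].reshape(1,-1),cv2.INTER_LINEAR)[0]; gr=np.abs(np.gradient(cv2.GaussianBlur(v.reshape(1,-1),(0,0),2)[0])); pts.append(c+k[gr.argmax()]*nn)
    vx,vy,x,y=cv2.fitLine(np.array(pts,np.float32),cv2.DIST_HUBER,0,.01,.01).ravel(); return (x,y),(vx,vy)
def inter(a,b):
    (p,d),(q,e)=a,b; t=np.linalg.solve(np.array([[d[0],-e[0]],[d[1],-e[1]]]),np.array(q)-np.array(p)); return np.array(p)+t[0]*np.array(d)
for f in sys.argv[1:]:
    w=pickle.load(open(f,"rb")); w=w[1] if isinstance(w,tuple) else w
    g=cv2.cvtColor(w["img"],cv2.COLOR_RGB2GRAY).astype(np.float32)
    C=[np.array(c) for c in [(213.6,197.9),(292.7,197.9),(285.7,305.4),(219,305.2)]]
    L=[edges(g,C[i],C[(i+1)%4]) for i in range(4)]
    Q=[inter(L[i-1],L[i]) for i in range(4)]
    w0=dict(w); w0["pose"]=np.eye(4); rays=[fray(w0,q) for q in Q]
    def fn(p):
        X=R.from_rotvec(p[3:]).apply(O)+p[:3]; return np.concatenate([1e3*(np.eye(3)-np.outer(v,v))@(x-o) for x,(o,v) in zip(X,rays)])
    q=least_squares(fn,[0,-.03,-.14,0,0,-1.57]); 
    S=R.from_rotvec(q.x[3:]); 
    if Rc is None: Rc=S; p0=q.x[:3]
    print(f,np.round(Q,2).tolist(),"rel to first: rot deg (slide axes)",np.round((Rc.inv()*S).as_rotvec(degrees=True),2),"shift mm",np.round(1e3*Rc.inv().apply(q.x[:3]-p0),2),"rms",round(np.sqrt(2*q.cost/12),3))
E
python3 cn.py w4.pkl p5.pkl p6.pkl p7.pkl p8.pkl
```

```text
w4.pkl [[212.49000549316406, 197.77999877929688], [292.7900085449219, 198.25999450683594], [285.6199951171875, 305.6499938964844], [218.4499969482422, 305.45001220703125]] rel to first: rot deg (slide axes) [0. 0. 0.] shift mm [0. 0. 0.] rms 0.016
p5.pkl [[212.55999755859375, 197.69000244140625], [292.67999267578125, 198.27000427246094], [285.67999267578125, 305.6499938964844], [218.6199951171875, 305.45001220703125]] rel to first: rot deg (slide axes) [ 0.14 -0.2   0.06] shift mm [ 0.11  0.03 -0.22] rms 0.023
p6.pkl [[212.58999633789062, 197.69000244140625], [292.70001220703125, 198.30999755859375], [285.6600036621094, 305.6499938964844], [218.55999755859375, 305.45001220703125]] rel to first: rot deg (slide axes) [ 0.11 -0.18  0.03] shift mm [ 0.11  0.02 -0.21] rms 0.025
p7.pkl [[212.72000122070312, 197.64999389648438], [292.70001220703125, 197.64999389648438], [285.6499938964844, 306.3699951171875], [218.57000732421875, 305.4599914550781]] rel to first: rot deg (slide axes) [ 0.67 -0.85  0.07] shift mm [ 0.12  0.06 -0.21] rms 0.058
p8.pkl [[212.75, 197.32000732421875], [292.7300109863281, 197.77000427246094], [285.6099853515625, 306.5], [218.57000732421875, 306.05999755859375]] rel to first: rot deg (slide axes) [ 0.25 -1.26 -0.  ] shift mm [ 0.14  0.04 -0.13] rms 0.025
```

>>> servo_tool(
  motion=[
    {"dx": 0,"dy": 0,"dz": 0,"rx": 0.002,"ry": -0.01,"rz": 0,"hand": 0.3},
    {"dx": 0,"dy": 0,"dz": 0,"rx": 0.005,"ry": -0.022,"rz": 0,"hand": 0.3},
    {"dx": 0,"dy": 0,"dz": 0,"rx": 0.005,"ry": -0.022,"rz": 0,"hand": 0.3},
    {"dx": 0,"dy": 0,"dz": 0,"rx": 0.005,"ry": -0.022,"rz": 0,"hand": 0.3},
  ],
)

```text
time_s: 12.15
tool_pos: [0.5412, -0.2234, 0.093]
orientation: [-0.101, 0.955, 0.029, 0.277]
force: [-2.8, -0.8, 3.1]
gripper_width: 0.0508
```

```bash
python3 av.py 10;python3 pic.py p9; python3 cn.py w4.pkl p8.pkl p9.pkl
```

```text
12.65 F u,l,n [-1.03  0.84  4.44] sd [0.46 0.54 0.3 ] M u,l,n [0.193 0.377 0.013] sd [0.04  0.032 0.041] pos [ 0.54124 -0.22341  0.093  ] tilt 32.34 w 0.0509
cur u,l,n [ 1.98 -0.28 -0.08]
w4.pkl [[212.49000549316406, 197.77999877929688], [292.7900085449219, 198.25999450683594], [285.6199951171875, 305.6499938964844], [218.4499969482422, 305.45001220703125]] rel to first: rot deg (slide axes) [0. 0. 0.] shift mm [0. 0. 0.] rms 0.016
p8.pkl [[212.75, 197.32000732421875], [292.7300109863281, 197.77000427246094], [285.6099853515625, 306.5], [218.57000732421875, 306.05999755859375]] rel to first: rot deg (slide axes) [ 0.25 -1.26 -0.  ] shift mm [ 0.14  0.04 -0.13] rms 0.025
p9.pkl [[212.69000244140625, 197.5399932861328], [292.739990234375, 198.22000122070312], [285.6099853515625, 305.6499938964844], [218.58999633789062, 305.45001220703125]] rel to first: rot deg (slide axes) [ 0.07 -0.33 -0.01] shift mm [ 0.12  0.04 -0.29] rms 0.026
```

```bash
cat >> sl.py <<'E'
print("---")
th,ps=np.radians([32.4,12.1]);u=np.array([np.cos(th)*np.cos(ps),np.cos(th)*np.sin(ps),np.sin(th)]);l=np.array([-np.sin(ps),np.cos(ps),0]);n=np.cross(u,l)
F=np.array([.5395,-.2235,.092])
for du in (-1.5,0,1.5,3):
    c=F+du/1e3*u-.0005*l-n*.0035
    print("slide top face centre at u",du,[np.round(proj(s,x),1).tolist() for x in rect(c+.006*n,32.4,12.1,.038,.026)][:2], "win",[np.round(proj(s,x),1).tolist() for x in rect(c+.0068*n,32.4,12.1,.029,.017)][:2])
for du in (-1.5,0,1.5,3):
    print("table rest",du,[np.round(proj(s,x),1).tolist() for x in rect(F+du/1e3*u,32.4,12.1,.033,.015)])
E
python3 sl.py | sed -n '/---/,$p'
python3 - <<'E'
import cv2,pickle
s,w=pickle.load(open("p9.pkl","rb"))
cv2.imwrite("pics/p9a.png",cv2.resize(s["img"][200:240,230:270,::-1],(600,600),interpolation=cv2.INTER_CUBIC))
E
```

```text
---
slide top face centre at u -1.5 [[260.1, 205.2], [252.8, 225.5]] win [[254.8, 209.3], [250.0, 222.6]]
slide top face centre at u 0 [[260.7, 205.1], [253.5, 225.4]] win [[255.4, 209.2], [250.6, 222.4]]
slide top face centre at u 1.5 [[261.4, 204.9], [254.2, 225.2]] win [[256.1, 209.0], [251.3, 222.2]]
slide top face centre at u 3 [[262.0, 204.7], [254.8, 225.1]] win [[256.7, 208.8], [251.9, 222.1]]
table rest -1.5 [[257.2, 210.6], [253.0, 222.3], [225.5, 228.9], [230.2, 217.5]]
table rest 0 [[257.9, 210.5], [253.7, 222.2], [226.1, 228.7], [230.8, 217.4]]
table rest 1.5 [[258.5, 210.3], [254.3, 222.0], [226.7, 228.6], [231.4, 217.2]]
table rest 3 [[259.2, 210.1], [255.0, 221.8], [227.3, 228.4], [232.0, 217.1]]
```

View pics/p9a.png

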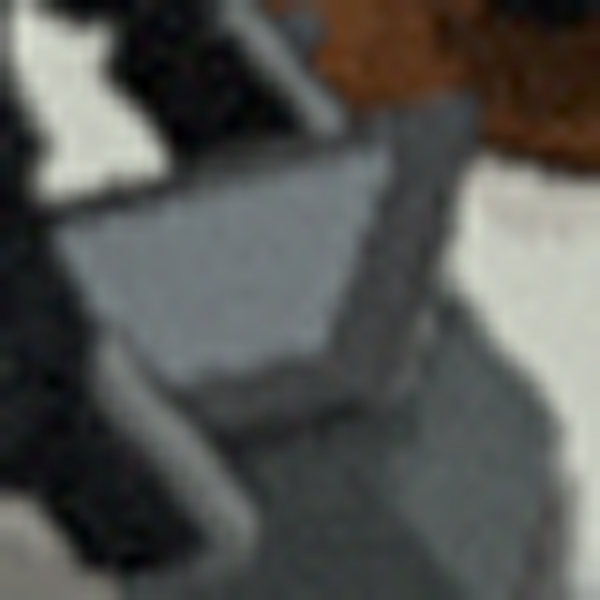

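```bash
python3 av.py 4; python3 -c "
from bench import r; print(r.hand_in())"
```

```text
12.95 F u,l,n [-1.52  0.91  4.54] sd [0.5  0.45 0.18] M u,l,n [0.159 0.393 0.02 ] sd [0.034 0.024 0.038] pos [ 0.54124 -0.22341  0.09299] tilt 32.34 w 0.0506
cur u,l,n [ 1.98 -0.27 -0.08]
the job is handed in; nothing more can be done
None
```

I handed the job in at about 13 s, with the slide held by its long edges (45 N squeeze set) and pressed flush on the grey stage's sprung table. It is leaned to about 32.4°, with the window facing up.

What the last checks showed:
- **Press:** the force along the normal was about 4.5 N raw, or roughly 5 N allowing for the slide's weight. That means the table is sunk about 3 to 4 mm of its 10 mm. The force-based figure is 3.2 mm and the distance moved since contact gives about 4.2 mm.
- **Flushness:** I first pressed at 31°, and the slide turned about 1.1° in the pads. I re-leaned the tool to 32.3°, and the slide now sits within about 0.2° of its original angle in the grip.
- **Centring:** the slide is within about 0.5 mm of the table's centre lengthways by the side camera, and about 0.6 mm off sideways. I put the uncertainty at about 1.5 mm.
- **Tilt disagreement:** the earlier camera estimates of the stage tilt ranged from 30° to 34°. I took the value that the contact settled.
- **Side force:** a small side load of about 1 to 1.5 N and a slight roll moment remain.
- **Other items:** the tool was commanded around the other items and the pictures up to first contact showed nothing moved. I did not remeasure them or the stage's tilt after pressing.

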